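# Tip the open bin out of its row and stand it on the pad

## Task

Hook the only lidless bin by its top front edge and tip it forward until it rests, let go, leaning on the rack's front rail. Then grip it by both sides close behind its spine (the front wall), lift it out over the rail and gently stand it upright in the middle of the orange pad. Leave the lidded bins standing in the rack and the other things on the table where they are.

Things in the scene. Friction and masses are not known exactly. Their poses are not given: they have to be found in the camera images.
- rack: Fixed plywood rack, 252 mm wide, front to the robot. Origin on the table under the middle of the row of four bins; x points from front to back, y along the row. Floor top at z 10 mm; an 8 mm high foot lip (x -46 to -40 mm) stops bins sliding forward. Low back 80 mm high at x 40 mm. Side panels at y +-121 mm, x 0 to 55 mm, 255 mm high.
- rail_mid (a point): Middle of the rack's fixed round steel front rail, 10 mm thick, along the rack's y, at rack x -81.5 mm, z 72 mm. A bin tipped forward about its front foot passes balance at about 26 deg and then rests leaning on this rail at about 33 deg.
- beam_mid (a point): Middle of the underside of the rack's fixed crossbeam, which spans the whole row at rack x 2 to 32 mm, z 208 to 253 mm, 28 mm above the bins' tops: bins cannot be lifted straight up, and a vertical gripper has no room over their front edges.
- bin_mid (a point): The only bin in the row without a lid: white plastic, open top, 75 mm deep (its own x, back positive), 52 mm wide (its y), 170 mm high (its z), walls 3 mm, empty, 0.2 to 0.35 kg. This point is its centre, half-way up; its axes are those of the rack at the start. It stands upright on the rack floor in any of the four places, about 2 mm from its neighbours; its front wall (its x -37.5 mm) is its spine.
- pad_top (a point): Centre of the top face of the orange silicone pad, 150 x 150 mm, 6 mm thick, fixed flat on the table (top face at height 6 mm).
- lidded_1_mid (a point): A lidded (closed-top) white bin of the same outer size, 75 x 52 x 170 mm, in the same row; its centre. It stays in the rack.
- lidded_2_mid (a point): A lidded (closed-top) white bin of the same outer size, 75 x 52 x 170 mm, in the same row; its centre. It stays in the rack.
- lidded_3_mid (a point): A lidded (closed-top) white bin of the same outer size, 75 x 52 x 170 mm, in the same row; its centre. It stays in the rack.
- try_square_mid (a point): steel try square lying flat, wooden stock 100 x 18 x 14 mm, blade 150 x 28 mm; bystander. Point half-way up, near the inner corner
- mallet_mid (a point): rubber mallet lying on its side, 205 mm long, 50 mm high; bystander. Point on its handle line near the head
- clear_box_mid (a point): clear polycarbonate open box, 110 x 90 x 60 mm high; bystander. Its centre
- jar_mid (a point): glass jar, 64 mm diameter, 85 mm high; bystander. Its centre
- sanding_block_mid (a point): cork sanding block, 100 x 60 x 32 mm; bystander. Its centre
- glue_mid (a point): white glue bottle, 52 mm diameter, 150 mm high; bystander. Its centre
Mind the look-alikes: they are no part of the job. What is shaped like the part that bears pad_top but purple is not meant.

How it is judged:
By the outcome, as a careful person would: the job done as asked, in the order asked, and still so for the second after the job is handed in, with the robot touching nothing.
It also fails if it takes over 64 s, if anything falls off the work surface, if the arm or the gripper's body presses on something with over 40 N, if the wrist force passes 120 N, or if a joint passes its speed limit or range.

## Robot

A 6-joint arm with a two-finger parallel gripper is mounted at the origin on the work surface. World frame = base frame: x ahead of the robot, y to its left, z up, the work surface at z = 0. Lengths are in m, angles in degrees, forces in N, time in s.
With the tool pointing down it reaches from about 0.325 to 0.9 m from the base axis. Payload 6.1 kg.
Tool frame: the origin (TCP) lies where the fingers leave the gripper's body, on its centre line; the fingertips stand 70 mm ahead of it and the grasp point (between the pads) lies 51 mm ahead of it; z points along the fingers, y is the direction in which the jaws open and shut (so a half turn about z gives the same grasp; the last joint's range is limited). The gripper opens to 87 mm and grips with 3 to 60 N. Pads are 19 mm wide; open, the fingers measure 117 mm over their backs; the gripper's body (75 mm by 190 mm) begins 51 mm behind the grasp point.
Start: joints at [-74.834, 12.628, 87.462, -0, 79.91, -7.225], TCP at [0.238, -0.578, 0.292] pointing down, gripper open.
Joint ranges: [-170.65, 170.65], [-52.31, 119.04], [5.05, 147.46], [-71.25, 251.25], [11.57, 151.72], [-153.62, 153.62]. Speed limits (degrees/s): [147.25, 147.25, 172.46, 180, 180, 180].

## Interface

Orientations are given as [roll, pitch, yaw] about the fixed x, y, z axes, in that order (R = Rz(yaw) Ry(pitch) Rx(roll)).
In Python, from rig import arm gives the robot as it stands.
- The arm moves only by the shell command python3 -m inch 'ROWS' [OPENING] [FORCE]. ROWS is JSON, a list of rows, each an object with "delta_pos": the shift along the tool's x, y, z as a fraction of full scale, a list of three; "turn": the turn, a rotation vector about the tool's x, y, z as a fraction of full scale, a list of three. In form: [{"delta_pos": [tx, ty, tz], "turn": [ax, ay, az]}, ...]. A call has 1 to 10 rows; each row shifts and turns the commanded pose from where the row before left it, along the tool's axes as they then stand; what a row does not reach is not made up. Full scale, the value 1, is 400 mm for a shift and 360 degrees for a turn. A row lasts 1/10 s, in which the tool goes at most 50 mm and 8.59 degrees, less where a joint would pass 70% of its speed; a pose out of reach is approached as far as the arm can. A call with a number of a shift or a turn outside -1 to 1 is refused whole. A call with a gripper value outside its range is refused whole. OPENING is the opening, from -1 (shut) to 1 (fully open), set as the call begins (- or left out, the last holds). The fingers move at their own pace and stop on an object; FORCE is the grip in N (left out, the last holds). Time passes only in rows, so rows that do not move let the fingers close. It gives the time, the measured TCP pose, the force and the opening at its end, in the units of the state.
- arm.get_obs(): the state, without advancing time (a new reading comes with each control period).
- arm.snapshot(name): name is "scene" or "top"; returns a dict with "color" (400x640x3 uint8, blue, green, red), "range_z" (400x640 float32, m along the optical axis (not along the pixel's ray), 0 where there is no reading), "fovy" (degrees; the focal length in pixels is half the picture's height over the tangent of half this angle, whatever the lens; pixels are square), "cx", "cy" (the principal point, pixels), "pose" (4x4, takes a point from camera to world coordinates). Camera axes: x right, y up, looking along -z (the intrinsics and any distortion apply to the point x, -y, -z); pixel columns grow to the right and rows downward; lengths in m; the calibration is good to about 2 mm. A picture is of the moment at which its call begins.
- arm.finish_job(): hands the job in, once; it reports no verdict.
Trained networks look in a picture, given as the dict that the camera call returned (one of the last four; its "shot" number tells which), for a name from the list of things; names that differ only in an ending like _2 or _b are one class to them, and where a whole thing is asked for, a point or a joint stands for the part that bears it (a point fixed in the world has none). Each returns a list of dicts, best first, with "confidence" (0 to 1); they miss things now and then, are a little off and sometimes report something else, mostly with a low value. They report only what shows in the picture. A call takes as long as a camera call. They do not tell look-alikes from the thing itself.
- arm.search_frame(picture, query): "location" ([x, y, z] in m, in world coordinates, good to about 4 mm: the middle of the surface that is visible of it).
- arm.cut_out(picture, query): "pixels" (400x640 bool, what is visible of it).
The state is a dict: "clock": time; "qpos": joint angles; "qd": joint speeds; "joint_efforts": joint torques, N m; "ee_pos": TCP position; "eef_rot": TCP orientation; "ft_force": force on the tool from outside, world axes, zero at the start; "torque": the same for the moment, N m; "width": finger opening in m.
Only numpy, scipy, OpenCV 4.12 (cv2) and the standard library are available. Lean on these libraries where they do the work, as an engineer would, in place of code of your own. Each camera call takes 0.05 s, during which the arm holds its last target.

## Working session

There is one attempt and no reset: what is moved stays moved. The work goes in short steps, Python scripts to look and compute and a shell command to move; the robot and the scene stay as the last step left them, time stands still between calls to the robot, and variables do not carry over. Pictures are saved under pics/ and viewed, and the job is handed in when it is done.

```bash
ls; mkdir -p pics
cat > h.py <<'E'
import numpy as np, cv2
from scipy.spatial.transform import Rotation as R
def cam(p):
    f=200/np.tan(np.radians(p['fovy'])/2); return f,p['cx'],p['cy'],np.array(p['pose'])
def cloud(p):
    f,cx,cy,T=cam(p); z=p['range_z']; v,u=np.mgrid[0:400,0:640]
    P=np.stack([(u-cx)/f*z,-(v-cy)/f*z,-z],-1)
    W=P@T[:3,:3].T+T[:3,3]; W[z<=0]=np.nan; return W
def proj(p,X):
    f,cx,cy,T=cam(p); c=(np.atleast_2d(X)-T[:3,3])@T[:3,:3]
    return np.stack([cx+f*c[:,0]/-c[:,2], cy-f*c[:,1]/-c[:,2]],-1)
def st(o): return o['clock'],np.round(o['ee_pos'],4),np.round(o['eef_rot'],2),np.round(o['ft_force'],1),o['width']
E
python3 - <<'E'
from h import *
from rig import arm
o=arm.get_obs(); print(o)
for n in('scene','top'):
    p=arm.snapshot(n); print(n,{k:v for k,v in p.items() if k not in('color','range_z')})
    cv2.imwrite(f'pics/{n}0.png',p['color'])
    for q in ['rack','bin_mid','pad_top','lidded_1_mid','rail_mid','beam_mid','jar_mid','glue_mid','clear_box_mid','mallet_mid','try_square_mid','sanding_block_mid']:
        print(q,[(np.round(d['location'],3).tolist(),round(d['confidence'],2)) for d in arm.search_frame(p,q)])
    np.save(f'{n}0.npy',cloud(p))
E
```

```text
pics
{'clock': 0.0, 'qpos': array([-7.48347153e+01,  1.26761566e+01,  8.75264250e+01, -4.45653812e-04,
        7.99098533e+01, -7.22444112e+00]), 'qd': array([ 0.02656298,  0.08064246,  0.08119741, -0.01170387,  0.06371344,
       -0.07137941]), 'joint_efforts': array([-2.08605619e-03, -4.94624341e+01, -3.87370491e+01,  6.97466475e-02,
        5.74059680e-02, -1.46596376e-04]), 'ee_pos': array([ 0.23793619, -0.57740688,  0.29112113]), 'eef_rot': array([-1.79888403e+02, -1.37042744e-02,  2.23897910e+01]), 'ft_force': array([ 0.54895006, -0.37004688,  0.52839494]), 'torque': array([-0.00422351, -0.025391  , -0.01261179]), 'width': 0.08713652245608702}
scene {'fovy': 53.306527999603205, 'cx': 319.7254637474299, 'cy': 197.77815526996295, 'pose': array([[-0.24106393, -0.62764536,  0.7402361 ,  1.27324172],
       [ 0.97023575, -0.13775017,  0.19916698,  0.1688558 ],
       [-0.02303858,  0.7662155 ,  0.64217057,  0.78290798],
       [ 0.        ,  0.        ,  0.        ,  1.        ]]), 'shot': 1}
rack [([0.711, 0.151, 0.189], 0.72)]
bin_mid [([0.712, 0.17, 0.136], 0.96)]
pad_top [([0.27
[... 919 characters left out ...]
 0.6), ([0.558, -0.469, 0.038], 0.27)]
bin_mid [([0.667, 0.196, 0.102], 0.77)]
pad_top [([0.518, -0.242, 0.004], 0.84), ([0.571, 0.41, 0.099], 0.74), ([0.269, -0.214, 0.009], 0.66)]
lidded_1_mid [([0.642, 0.07, 0.182], 0.7)]
rail_mid [([0.66, 0.15, 0.177], 0.64)]
beam_mid [([0.666, 0.154, 0.181], 0.98)]
jar_mid [([0.725, -0.303, 0.085], 0.81)]
glue_mid [([0.567, 0.408, 0.097], 0.86), ([0.766, -0.162, 0.006], 0.17)]
clear_box_mid [([0.761, -0.159, 0.006], 0.98), ([0.423, -0.012, 0.006], 0.35)]
mallet_mid [([0.557, -0.468, 0.039], 0.73)]
try_square_mid [([0.423, -0.012, 0.007], 0.6)]
sanding_block_mid [([0.561, -0.47, 0.037], 0.63), ([0.413, 0.131, 0.032], 0.59), ([0.661, 0.148, 0.179], 0.36)]
```

View pics/scene0.png

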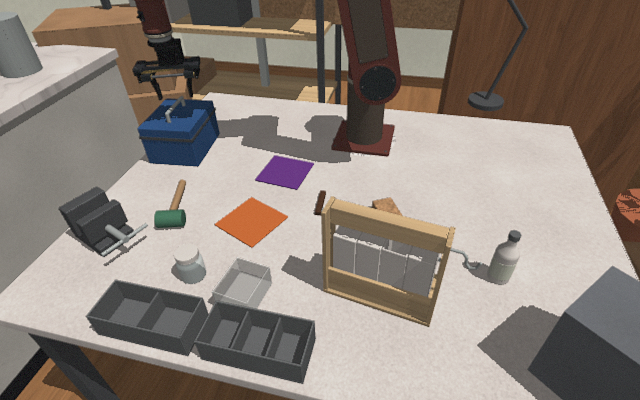

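View pics/top0.png

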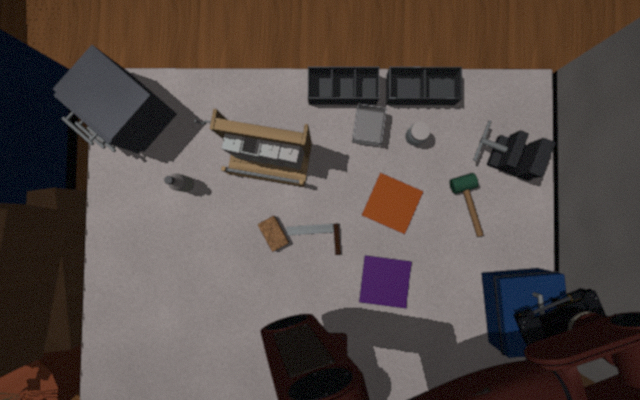

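The scene view shows the rack at about (385,260), the orange pad at (252,221) and the purple look-alike at (285,172). The top view shows the rack at about (262,148), with the bin tops between the beam and the front rail. I'll zoom in on the rack.

Run:
```python
from h import *
a=cv2.imread('pics/top0.png')[95:200,195:325]; b=cv2.imread('pics/scene0.png')[180:330,300:480]
cv2.imwrite('pics/topc.png',cv2.resize(a,None,fx=6,fy=5.7,interpolation=cv2.INTER_CUBIC)[:600,:800])
cv2.imwrite('pics/scc.png',cv2.resize(cv2.convertScaleAbs(b,alpha=1.2),None,fx=4,fy=4,interpolation=cv2.INTER_CUBIC))
W=np.load('top0.npy')
# rack height bands
reg=(W[...,0]>.5)&(W[...,0]<.8)&(W[...,1]>0)&(W[...,1]<.33)
z=W[...,2]
for lo,hi in((.245,.27),(.17,.195),(.06,.085),(.01,.06),(.085,.17)):
    m=reg&(z>lo)&(z<hi); P=W[m]; print(lo,hi,len(P))
    if len(P)>10:
        r=cv2.minAreaRect((P[:,:2]*1000).astype(np.float32)); print(r, np.median(P,0).round(3))
```

```text
0.245 0.27 1238
((699.978271484375, 146.36404418945312), (252.222412109375, 55.06782531738281), 80.7991943359375) [0.69  0.148 0.253]
0.17 0.195 1063
((682.8732299804688, 176.3907012939453), (305.2810363769531, 90.27479553222656), 79.16859436035156) [0.657 0.133 0.18 ]
0.06 0.085 394
((655.05615234375, 153.90341186523438), (251.93983459472656, 140.29220581054688), 80.85774230957031) [0.602 0.16  0.076]
0.01 0.06 869
((649.6747436523438, 154.08319091796875), (251.19471740722656, 135.95053100585938), 80.94474029541016) [0.626 0.16  0.014]
0.085 0.17 514
((655.979736328125, 152.85855102539062), (250.6791534423828, 140.93768310546875), 80.82801055908203) [0.646 0.16  0.13 ]
```

View pics/topc.png

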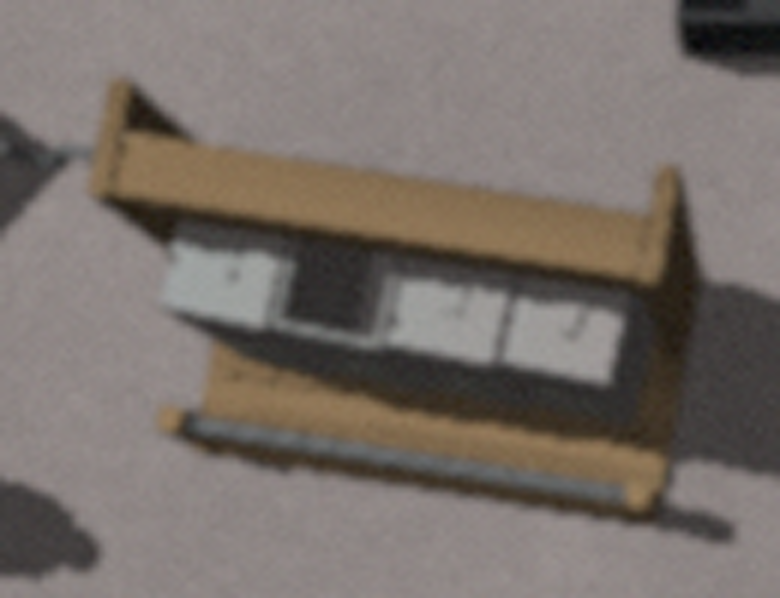

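View pics/scc.png

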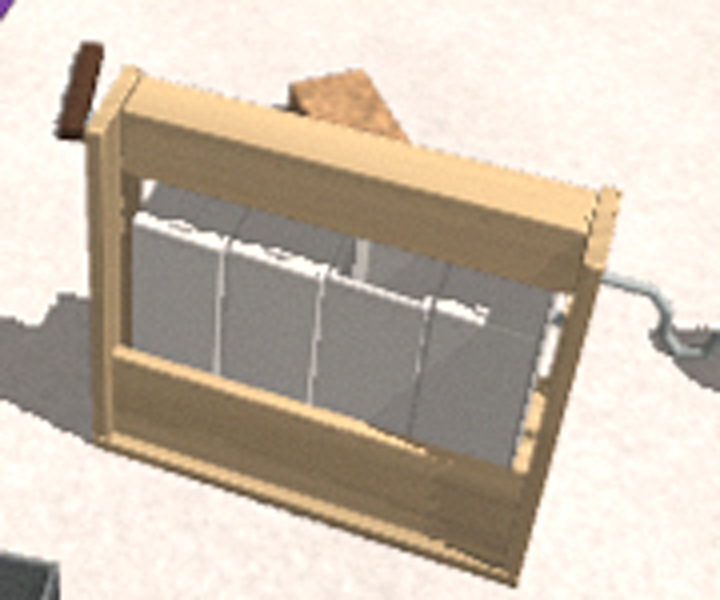

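The lidless bin is the second from the left in the top view, in the slot at rack y ≈ +27 mm. Next I'll refine the rack frame.

Run:
```python
from h import *
from scipy.optimize import least_squares
for n in('top','scene'):
    W=np.load(n+'0.npy'); P=W.reshape(-1,3); P=P[~np.isnan(P[:,0])]
    P=P[(abs(P[:,0]-.67)<.17)&(abs(P[:,1]-.15)<.17)&(P[:,2]>.03)]
    c,s=np.cos(np.radians(-9.15)),np.sin(np.radians(-9.15))
    d=P[:,:2]-[.6728,.1508]; X=d[:,0]*c+d[:,1]*s; Y=-d[:,0]*s+d[:,1]*c; Z=P[:,2]
    # beam top edges in Y slices
    def sl(m,name):
        for a,b in((-110,-60),(-60,-10),(-10,40),(40,110)):
            k=m&(Y*1000>a)&(Y*1000<b)
            if k.sum()>8: print(n,name,a,b,'x 2/50/98%',np.percentile(X[k]*1000,[2,50,98]).round(1),'z',np.median(Z[k]*1000).round(1),k.sum())
    sl((Z>.246)&(abs(X-.017)<.03),'beam')
    sl((Z>.174)&(Z<.19)&(X<.0)&(X>-.06),'bintop')
    sl((Z>.066)&(Z<.085)&(X<-.06)&(X>-.1),'rail')
    k=(Z>.246)&(X>.035); print('panels',[np.percentile(Y[k&(np.sign(Y)==g)]*1000,[2,50,98]).round(1) for g in(-1,1)])
    k=(Z>.246); print('all',np.percentile(X[k]*1000,[1,99]).round(1),np.percentile(Y[k]*1000,[.5,99.5]).round(1))
    k=(Z>.174)&(Z<.19)&(X>-.03)&(X<-.012)&(abs(Y)<.112)
    h=np.histogram(Y[k]*1000,np.arange(-112,113,4)); print('tops',list(zip(h[1].astype(int),h[0])))
```

```text
top beam -110 -60 x 2/50/98% [ 2.4 16.9 31.7] z 252.3 226
top beam -60 -10 x 2/50/98% [ 2.3 16.7 31.8] z 252.4 228
top beam -10 40 x 2/50/98% [ 2.3 16.4 31.7] z 252.7 226
top beam 40 110 x 2/50/98% [ 2.4 16.9 31.4] z 252.7 309
top bintop -110 -60 x 2/50/98% [-36.5 -18.9  -0.7] z 180.0 225
top bintop -60 -10 x 2/50/98% [-36.8 -19.2  -0.7] z 179.9 235
top bintop -10 40 x 2/50/98% [-37.5 -22.   -1.5] z 179.3 82
top bintop 40 110 x 2/50/98% [-36.7 -19.1  -0.7] z 179.7 282
top rail -110 -60 x 2/50/98% [-85.7 -80.9 -76.1] z 74.9 55
top rail -60 -10 x 2/50/98% [-85.9 -81.6 -76.4] z 76.0 53
top rail -10 40 x 2/50/98% [-85.8 -81.5 -76.3] z 76.3 54
top rail 40 110 x 2/50/98% [-85.8 -81.4 -76.5] z 75.5 73
panels [array([-126.1, -121.1, -116.6]), array([115.5, 119.7, 125.7])]
all [ 2.1 51.6] [-125.8  125.1]
tops [(np.int64(-112), np.int64(0)), (np.int64(-108), np.int64(5)), (np.int64(-104), np.int64(10)), (np.int64(-100), np.int64(10)), (np.int64(-96), np.int64(10)), (np.int64(-92), np.int64(9)), (np.int64(-88), np.int64(9)), (np.int64(-84), np.int64(10)), (np.int64(-80), np.int64(8)), (np.int64
[... 2682 characters left out ...]
, (np.int64(16), np.int64(0)), (np.int64(20), np.int64(0)), (np.int64(24), np.int64(0)), (np.int64(28), np.int64(0)), (np.int64(32), np.int64(0)), (np.int64(36), np.int64(0)), (np.int64(40), np.int64(0)), (np.int64(44), np.int64(0)), (np.int64(48), np.int64(0)), (np.int64(52), np.int64(0)), (np.int64(56), np.int64(0)), (np.int64(60), np.int64(0)), (np.int64(64), np.int64(0)), (np.int64(68), np.int64(0)), (np.int64(72), np.int64(0)), (np.int64(76), np.int64(0)), (np.int64(80), np.int64(0)), (np.int64(84), np.int64(0)), (np.int64(88), np.int64(0)), (np.int64(92), np.int64(0)), (np.int64(96), np.int64(0)), (np.int64(100), np.int64(0)), (np.int64(104), np.int64(0)), (np.int64(108), np.int64(0))]
```

```bash
cat >> h.py <<'E'
O=np.array([.6728,.1508,0]); YAW=-9.15; RR=R.from_euler('z',YAW,degrees=True)
def w(x,y,z): return O+RR.apply(np.array([x,y,z])/1000)
def rk(p): return RR.inv().apply(np.asarray(p)-O)*1000
def tool(t): # tilt t deg: tool z=(sin t,0,-cos t) in rack, tool y=+rack y
    return RR*R.from_matrix(np.column_stack([[-np.cos(np.radians(t)),0,-np.sin(np.radians(t))],[0,1,0],[np.sin(np.radians(t)),0,-np.cos(np.radians(t))]]))
def plan(o,pt,Rt=None,obs=True):
    Rc=R.from_euler('xyz',o['eef_rot'],degrees=True); d=Rc.inv().apply(np.asarray(pt)-o['ee_pos'])
    print('clock',round(o['clock'],2),'rack tcp',rk(o['ee_pos']).round(1),'q',o['qpos'].round(0),'F',o['ft_force'].round(1),'w',round(o['width'],4))
    print('delta mm',(d*1000).round(1),'frac',(d/.4).round(4),'min rows',np.linalg.norm(d)/.05)
    if Rt is not None:
        rv=np.degrees((Rc.inv()*Rt).as_rotvec()); print('turn deg',rv.round(2),'frac',(rv/360).round(5),'rows',np.linalg.norm(rv)/8.59)
E
python3 - <<'E'
from h import *
from rig import arm
o=arm.get_obs(); plan(o,w(-200,27,400),tool(0))
p=o['ee_pos']+[0,0,.1]; plan(o,p)
E
python3 -m inch '[{"delta_pos":[0,0,-0.08],"turn":[0,0,0]},{"delta_pos":[0,0,-0.08],"turn":[0,0,0]},{"delta_pos":[0,0,-0.08],"turn":[0,0,0]},{"delta_pos":[0,0,-0.06],"turn":[0,0,0]}]' -1 20
python3 - <<'E'
from h import *
from rig import arm
o=arm.get_obs(); plan(o,w(-200,27,400),tool(0))
E
```

```text
clock 1.3 rack tcp [-313.3 -788.6  292.2] q [-75.  13.  87.   0.  80.  -7.] F [-0.7  0.6 -0.4] w 0.0869
delta mm [ 523.2 -635.8 -107.8] frac [ 1.3079 -1.5896 -0.2694] min rows 16.60832078712655
turn deg [   0.      0.   -148.46] frac [ 0.      0.     -0.4124] rows 17.283315345720425
clock 1.3 rack tcp [-313.3 -788.6  292.2] q [-75.  13.  87.   0.  80.  -7.] F [-0.7  0.6 -0.4] w 0.0869
delta mm [   0.    0. -100.] frac [ 0.    0.   -0.25] min rows 1.9999999999999996
clock: 1.7
ee_pos: [0.2382, -0.5781, 0.4149]
eef_rot: [179.9, 0.0, 22.4]
ft_force: [-0.9, -0.8, -0.2]
width: 0.0628
clock 1.7 rack tcp [-313.2 -788.7  414.9] q [-75.  10.  78.   0.  92.  -7.] F [-0.9 -0.8 -0.2] w 0.0628
delta mm [ 523.2 -636.    13.2] frac [ 1.308 -1.59   0.033] min rows 16.4735828306197
turn deg [ 3.0000e-02  1.9000e-01 -1.4846e+02] frac [ 9.0000e-05  5.2000e-04 -4.1238e-01] rows 17.282498748810088
```

```bash
python3 -m inch '[{"delta_pos":[0.0654,-0.0795,0],"turn":[0,0,0]},{"delta_pos":[0.0654,-0.0795,0],"turn":[0,0,0]},{"delta_pos":[0.0654,-0.0795,0],"turn":[0,0,0]},{"delta_pos":[0.0654,-0.0795,0],"turn":[0,0,0]},{"delta_pos":[0.0654,-0.0795,0],"turn":[0,0,0]},{"delta_pos":[0.0654,-0.0795,0],"turn":[0,0,0]},{"delta_pos":[0.0654,-0.0795,0],"turn":[0,0,0]},{"delta_pos":[0.0654,-0.0795,0],"turn":[0,0,0]},{"delta_pos":[0.0654,-0.0795,0],"turn":[0,0,0]},{"delta_pos":[0.0654,-0.0795,0],"turn":[0,0,0]}]' -1
python3 -m inch '[{"delta_pos":[0.0654,-0.0795,0],"turn":[0,0,0]},{"delta_pos":[0.0654,-0.0795,0],"turn":[0,0,0]},{"delta_pos":[0.0654,-0.0795,0],"turn":[0,0,0]},{"delta_pos":[0.0654,-0.0795,0],"turn":[0,0,0]},{"delta_pos":[0.0654,-0.0795,0],"turn":[0,0,0]},{"delta_pos":[0.0654,-0.0795,0],"turn":[0,0,0]},{"delta_pos":[0.0654,-0.0795,0],"turn":[0,0,0]},{"delta_pos":[0.0654,-0.0795,0],"turn":[0,0,0]},{"delta_pos":[0.0654,-0.0795,0],"turn":[0,0,0]},{"delta_pos":[0.0654,-0.0795,0],"turn":[0,0,0]}]'
python3 -m inch '[{"delta_pos":[0,0,0],"turn":[0,0,-0.022]},{"delta_pos":[0,0,0],"turn":[0,0,-0.022]},{"delta_pos":[0,0,0],"turn":[0,0,-0.022]},{"delta_pos":[0,0,0],"turn":[0,0,-0.022]},{"delta_pos":[0,0,0],"turn":[0,0,-0.022]},{"delta_pos":[0,0,0],"turn":[0,0,-0.022]},{"delta_pos":[0,0,0],"turn":[0,0,-0.022]},{"delta_pos":[0,0,0],"turn":[0,0,-0.022]},{"delta_pos":[0,0,0],"turn":[0,0,-0.022]}]'
python3 - <<'E'
from h import *
from rig import arm
o=arm.get_obs(); plan(o,w(-200,27,400),tool(40));plan(o,w(-200,27,400),tool(0))
E
```

```text
clock: 2.7
ee_pos: [0.3589, -0.1826, 0.4125]
eef_rot: [180.0, -0.0, 22.4]
ft_force: [0.9, 0.2, 0.1]
width: 0.0002
clock: 3.7
ee_pos: [0.4797, 0.2113, 0.4124]
eef_rot: [180.0, -0.0, 22.4]
ft_force: [-0.4, -1.7, -0.6]
width: 0.0005
clock: 4.6
ee_pos: [0.4795, 0.2095, 0.4123]
eef_rot: [180.0, -0.0, 94.0]
ft_force: [-0.2, 0.6, -0.7]
width: 0.0006
clock 4.6 rack tcp [-200.1   27.2  412.3] q [15. -4. 93.  0. 92. 11.] F [-0.2  0.6 -0.7] w 0.0006
delta mm [-0.2  0.1 12.3] frac [-0.0006  0.0002  0.0308] min rows 0.24637553432269882
turn deg [-26.75 -33.72 -73.51] frac [-0.07429 -0.09367 -0.2042 ] rows 9.916801871276832
clock 4.6 rack tcp [-200.1   27.2  412.3] q [15. -4. 93.  0. 92. 11.] F [-0.2  0.6 -0.7] w 0.0006
delta mm [-0.2  0.1 12.3] frac [-0.0006  0.0002  0.0308] min rows 0.24637553432269882
turn deg [ 1.000e-02  0.000e+00 -7.685e+01] frac [ 3.0000e-05  1.0000e-05 -2.1348e-01] rows 8.946572068955913
```

```bash
python3 -m inch '[{"delta_pos":[0,0,0],"turn":[0,0,-0.02135]},{"delta_pos":[0,0,0],"turn":[0,0,-0.02135]},{"delta_pos":[0,0,0],"turn":[0,0,-0.02135]},{"delta_pos":[0,0,0],"turn":[0,0,-0.02135]},{"delta_pos":[0,0,0],"turn":[0,0,-0.02135]},{"delta_pos":[0,0,0],"turn":[0,0,-0.02135]},{"delta_pos":[0,0,0],"turn":[0,0,-0.02135]},{"delta_pos":[0,0,0],"turn":[0,0,-0.02135]},{"delta_pos":[0,0,0],"turn":[0,0,-0.02135]},{"delta_pos":[0,0,0],"turn":[0,0,-0.02135]}]'
python3 -m inch '[{"delta_pos":[0,0,0],"turn":[0,-0.0222,0]},{"delta_pos":[0,0,0],"turn":[0,-0.0222,0]},{"delta_pos":[0,0,0],"turn":[0,-0.0222,0]},{"delta_pos":[0,0,0],"turn":[0,-0.0222,0]},{"delta_pos":[0,0,0],"turn":[0,-0.0222,0]},{"delta_pos":[0,0,0],"turn":[0,0,0]}]'
python3 - <<'E'
from h import *
from rig import arm
o=arm.get_obs(); plan(o,w(-100.4,26.7,277),tool(40))
E
```

```text
clock: 5.6
ee_pos: [0.4795, 0.2095, 0.4123]
eef_rot: [180.0, 0.0, 170.9]
ft_force: [0.9, 0.0, -0.6]
width: 0.0006
clock: 6.2
ee_pos: [0.4772, 0.2097, 0.4095]
eef_rot: [-179.8, 39.9, 170.8]
ft_force: [-0.4, -0.5, -0.9]
width: 0.0002
clock 6.2 rack tcp [-202.5   27.1  409.5] q [ 26. -24. 116. -27.  57. -46.] F [-0.4 -0.5 -0.9] w 0.0002
delta mm [  6.5   0.2 167.1] frac [0.0163 0.0006 0.4179] min rows 3.3454077251834557
turn deg [-0.2  -0.13 -0.06] frac [-0.00057 -0.00037 -0.00018] rows 0.02950621771855984
```

```bash
python3 -m inch '[{"delta_pos":[0.004,0,0.07],"turn":[0,0,0]},{"delta_pos":[0.004,0,0.07],"turn":[0,0,0]},{"delta_pos":[0.004,0,0.07],"turn":[0,0,0]},{"delta_pos":[0.004,0.0006,0.07],"turn":[0,0,0]},{"delta_pos":[0,0,0.07],"turn":[0,0,0]},{"delta_pos":[0,0,0.068],"turn":[0,0,0]},{"delta_pos":[0,0,0],"turn":[0,0,0]},{"delta_pos":[0,0,0],"turn":[0,0,0]}]'
python3 - <<'E'
from h import *
from rig import arm
o=arm.get_obs(); plan(o,w(-49,26.7,215.6),tool(40))
p=arm.snapshot('top'); W=cloud(p)
a=p['color'][60:220,160:350]; cv2.imwrite('pics/a1.png',cv2.resize(a,None,fx=4,fy=3.7,interpolation=cv2.INTER_CUBIC)[:600])
E
```

```text
clock: 7.0
ee_pos: [0.5813, 0.1922, 0.2799]
eef_rot: [-180.0, 39.8, 170.5]
ft_force: [0.1, 0.0, -0.1]
width: 0.0007
clock 7.0 rack tcp [-97.   26.3 279.9] q [ 19.  -6. 115. -29.  38. -44.] F [ 0.1  0.  -0.1] w 0.0007
delta mm [ 4.3  0.8 80.1] frac [0.0108 0.0019 0.2002] min rows 1.6036485047872884
turn deg [-0.3  -0.19 -0.31] frac [-0.00084 -0.00052 -0.00085] rows 0.05473961256392977
```

View pics/a1.png

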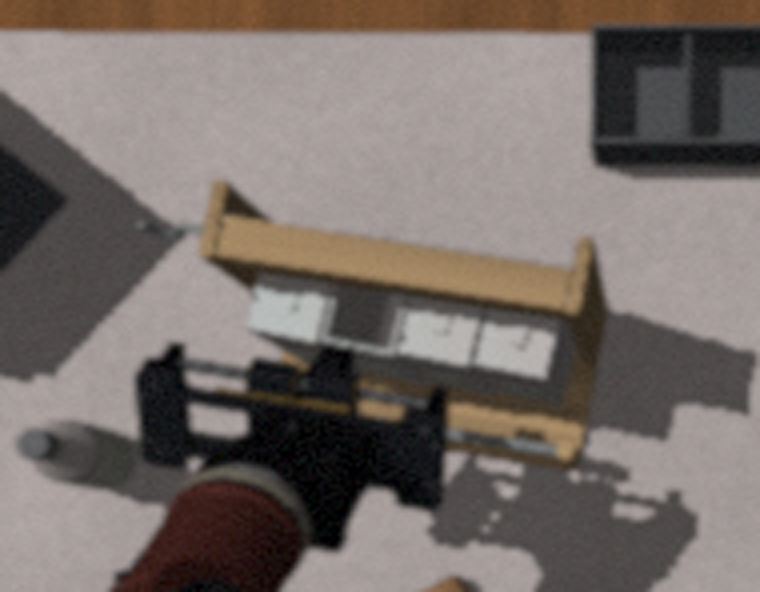

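Run:
```python
from h import *
from rig import arm
p=arm.snapshot('top'); W=cloud(p); X=RR.inv().apply((W-O).reshape(-1,3))*1000
k=(X[:,2]>205)&(X[:,2]<300)&(X[:,0]<-2)&(X[:,0]>-120)&(abs(X[:,1]-27)<140)
Q=X[k]
for a in range(-100,0,6):
    s=Q[(Q[:,0]>a)&(Q[:,0]<=a+6)]
    if len(s): print(a,len(s),'y',np.percentile(s[:,1],[2,50,98]).round(1),'z',np.percentile(s[:,2],[5,50,95]).round(0))
```

```text
-94 7 y [-4.7 32.9 97.9] z [288. 294. 299.]
-88 5 y [ 32.6  33.3 107.5] z [281. 290. 297.]
-76 4 y [36.4 37.5 41.3] z [267. 269. 273.]
-70 8 y [18.1 36.2 40.2] z [259. 263. 265.]
-64 19 y [17.4 26.  37. ] z [234. 254. 259.]
-58 18 y [18.2 25.6 35.1] z [229. 249. 253.]
-52 18 y [19.  26.9 36.2] z [232. 241. 245.]
-46 5 y [18.8 24.3 33.7] z [236. 237. 239.]
```

```bash
python3 -m inch '[{"delta_pos":[0.0027,0.0005,0.025],"turn":[-0.0008,-0.0005,-0.0008]},{"delta_pos":[0.0027,0.0005,0.025],"turn":[0,0,0]},{"delta_pos":[0.0027,0.0005,0.025],"turn":[0,0,0]},{"delta_pos":[0.0027,0.0005,0.025],"turn":[0,0,0]},{"delta_pos":[0,0,0.025],"turn":[0,0,0]},{"delta_pos":[0,0,0.025],"turn":[0,0,0]},{"delta_pos":[0,0,0.025],"turn":[0,0,0]},{"delta_pos":[0,0,0.025],"turn":[0,0,0]},{"delta_pos":[0,0,0],"turn":[0,0,0]},{"delta_pos":[0,0,0],"turn":[0,0,0]}]'
python3 - <<'E'
from h import *
from rig import arm
o=arm.get_obs(); plan(o,w(-49,26.7,215.6),tool(40))
p=arm.snapshot('top')
a=p['color'][60:220,160:350]; cv2.imwrite('pics/a2.png',cv2.resize(a,None,fx=4,fy=3.7,interpolation=cv2.INTER_CUBIC)[:600])
p=arm.snapshot('scene')
a=p['color'][150:330,290:480]; cv2.imwrite('pics/s2.png',cv2.resize(a,None,fx=4,fy=3.3,interpolation=cv2.INTER_CUBIC)[:600])
for z in (0,): 
    for dx in(-20,-40,-58,-80): print('tool delta for rack dx',dx)
E
```

```text
clock: 8.1
ee_pos: [0.6285, 0.1859, 0.2156]
eef_rot: [180.0, 40.1, 170.9]
ft_force: [0.2, 0.3, 0.6]
width: 0.0005
clock 8.1 rack tcp [-49.3  27.6 215.6] q [ 16.   5. 113. -34.  30. -40.] F [0.2 0.3 0.6] w 0.0005
delta mm [-0.2 -0.9  0.2] frac [-0.0006 -0.0022  0.0005] min rows 0.018925351774918893
turn deg [0.06 0.11 0.04] frac [0.00017 0.00029 0.00011] rows 0.014912874649124655
tool delta for rack dx -20
tool delta for rack dx -40
tool delta for rack dx -58
tool delta for rack dx -80
```

View pics/a2.png

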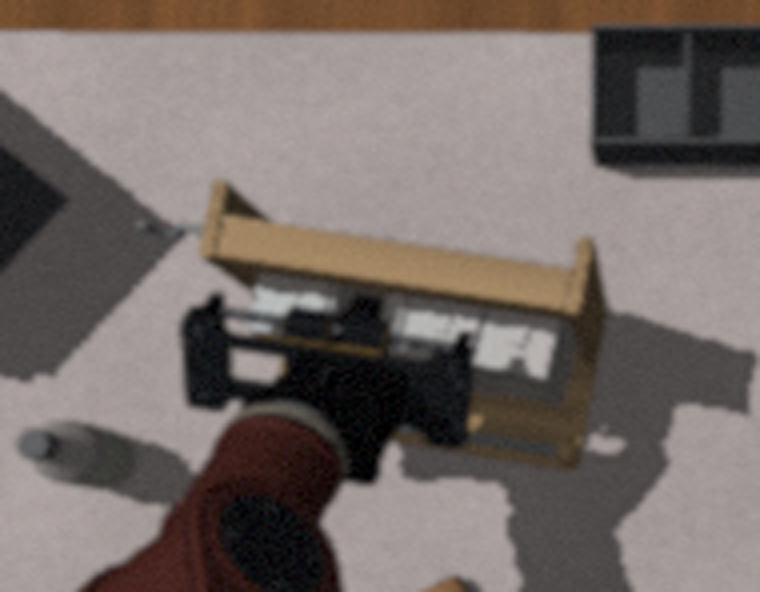

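View pics/s2.png

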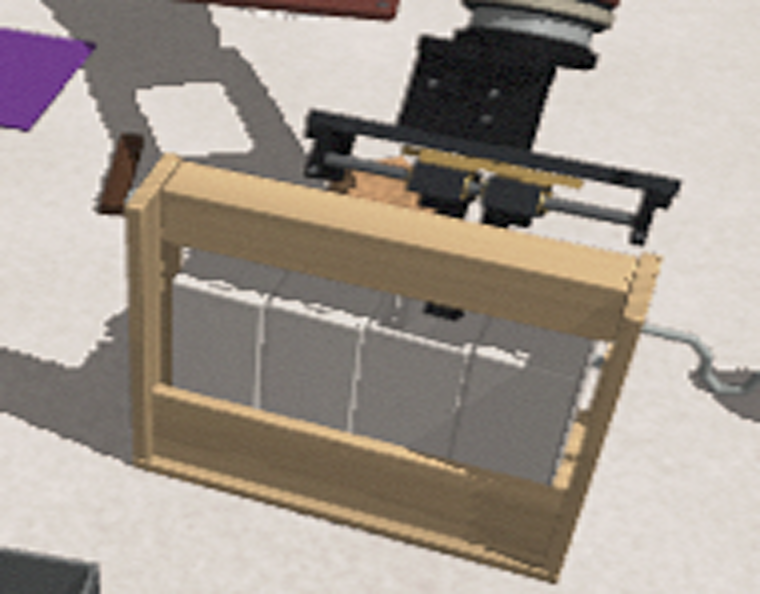

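```bash
python3 -m inch '[{"delta_pos":[0.0075,-0.001,-0.0055],"turn":[0,0,0]},{"delta_pos":[0.0075,-0.001,-0.0055],"turn":[0,0,0]},{"delta_pos":[0.0075,0,-0.0055],"turn":[0,0,0]},{"delta_pos":[0.0075,0,-0.0055],"turn":[0,0,0]},{"delta_pos":[0.0075,0,-0.0055],"turn":[0,0,0]},{"delta_pos":[0.0075,0,-0.0055],"turn":[0,0,0]},{"delta_pos":[0.0075,0,-0.0055],"turn":[0,0,0]},{"delta_pos":[0.0075,0,-0.0055],"turn":[0,0,0]}]'
python3 - <<'E'
from h import *
from rig import arm
o=arm.get_obs(); plan(o,w(-49,26.7,215.6),tool(40))
p=arm.snapshot('scene')
a=p['color'][150:330,290:480]; cv2.imwrite('pics/s3.png',cv2.resize(a,None,fx=4,fy=3.3,interpolation=cv2.INTER_CUBIC)[:600])
E
```

```text
clock: 9.0
ee_pos: [0.5985, 0.1899, 0.2137]
eef_rot: [180.0, 40.1, 170.9]
ft_force: [0.5, 0.6, 0.6]
width: 0.0007
clock 9.0 rack tcp [-79.6  26.8 213.7] q [ 18.   1. 116. -35.  30. -38.] F [0.5 0.6 0.6] w 0.0007
delta mm [-24.6  -0.2  18.3] frac [-0.0614 -0.0004  0.0457] min rows 0.6122521026872861
turn deg [0.07 0.12 0.05] frac [0.0002  0.00032 0.00014] rows 0.017059246524749574
```

View pics/s3.png

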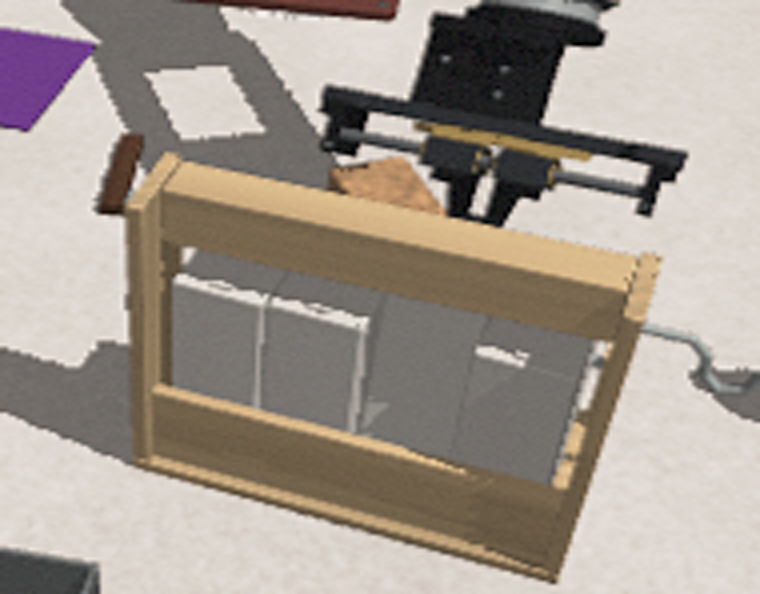

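The third bin in the scene crop (around (420,360)) is tilting forward, with its neighbours still upright. I'll continue the pull.

```bash
python3 -m inch '[{"delta_pos":[0.0075,0,-0.0037],"turn":[0,0,0]},{"delta_pos":[0.0075,0,-0.0037],"turn":[0,0,0]},{"delta_pos":[0.0075,0,-0.0037],"turn":[0,0,0]},{"delta_pos":[0.0075,0,-0.0037],"turn":[0,0,0]},{"delta_pos":[0.0075,0,-0.0037],"turn":[0,0,0]},{"delta_pos":[0.0075,0,-0.0037],"turn":[0,0,0]},{"delta_pos":[0.0075,0,-0.0037],"turn":[0,0,0]},{"delta_pos":[0.0075,0,-0.0037],"turn":[0,0,0]},{"delta_pos":[0.0075,0,-0.0037],"turn":[0,0,0]}]'
python3 -m inch '[{"delta_pos":[0.005,0,-0.0016],"turn":[0,0,0]},{"delta_pos":[0.005,0,-0.0016],"turn":[0,0,0]},{"delta_pos":[0.005,0,-0.0016],"turn":[0,0,0]},{"delta_pos":[0.005,0,-0.0016],"turn":[0,0,0]},{"delta_pos":[0.005,0,-0.0016],"turn":[0,0,0]},{"delta_pos":[0.005,0,-0.0016],"turn":[0,0,0]}]'
python3 - <<'E'
from h import *
from rig import arm
o=arm.get_obs(); plan(o,w(-49,26.7,215.6),tool(40))
p=arm.snapshot('scene')
a=p['color'][150:330,290:480]; cv2.imwrite('pics/s4.png',cv2.resize(a,None,fx=4,fy=3.3,interpolation=cv2.INTER_CUBIC)[:600])
W=cloud(p); X=RR.inv().apply((W-O).reshape(-1,3))*1000
k=(abs(X[:,1]-27)<20)&(X[:,2]>85)&(X[:,2]<200)&(X[:,0]>-150)&(X[:,0]<60)
Q=X[k]; i=np.argsort(Q[:,2]); print(Q[i][::40].round(0).tolist())
E
```

```text
clock: 9.95
ee_pos: [0.5698, 0.1945, 0.2066]
eef_rot: [180.0, 40.1, 170.9]
ft_force: [0.1, -0.3, 0.2]
width: 0.0005
clock: 10.55
ee_pos: [0.5585, 0.1964, 0.2019]
eef_rot: [180.0, 40.1, 170.9]
ft_force: [-0.4, -0.6, 0.1]
width: 0.0002
clock 10.55 rack tcp [-120.1   26.8  201.9] q [ 20.  -2. 121. -38.  30. -32.] F [-0.4 -0.6  0.1] w 0.0002
delta mm [-63.2  -0.2  35.4] frac [-0.158  -0.0006  0.0884] min rows 1.4484325802405298
turn deg [0.08 0.14 0.05] frac [0.00022 0.00038 0.00013] rows 0.019263507791746702
[[11.0, 43.0, 85.0], [10.0, 31.0, 89.0], [9.0, 46.0, 95.0], [5.0, 13.0, 99.0], [3.0, 7.0, 104.0], [3.0, 40.0, 109.0], [-1.0, 30.0, 113.0], [-2.0, 21.0, 118.0], [-7.0, 12.0, 122.0], [-7.0, 16.0, 128.0], [-9.0, 39.0, 132.0], [-9.0, 12.0, 136.0], [-12.0, 44.0, 140.0], [-14.0, 23.0, 145.0], [-15.0, 23.0, 150.0], [-20.0, 30.0, 155.0], [-105.0, 9.0, 166.0], [-84.0, 38.0, 181.0], [-94.0, 41.0, 186.0], [-94.0, 36.0, 191.0], [-99.0, 21.0, 196.0]]
```

View pics/s4.png

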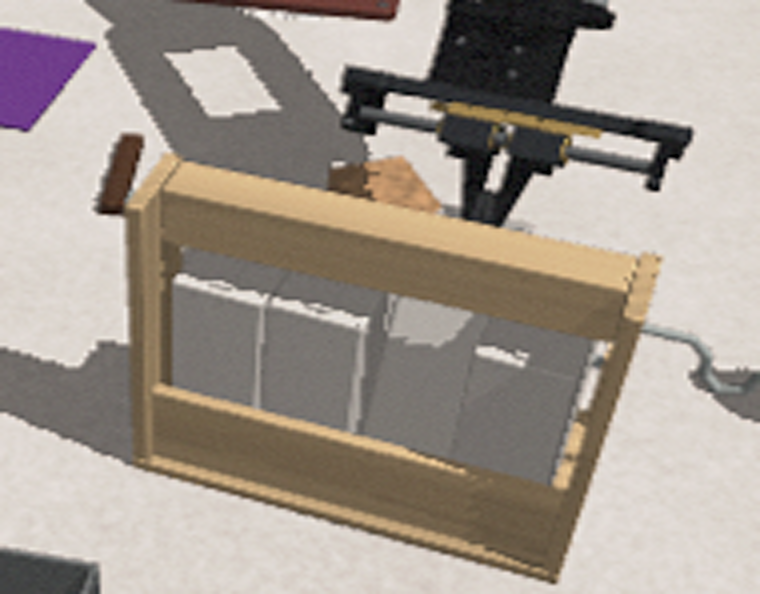

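```bash
python3 -m inch '[{"delta_pos":[0.0048,0,-0.0013],"turn":[0,0,0]},{"delta_pos":[0.0048,0,-0.0013],"turn":[0,0,0]},{"delta_pos":[0.0048,0,-0.0013],"turn":[0,0,0]},{"delta_pos":[0.0048,0,-0.0013],"turn":[0,0,0]},{"delta_pos":[0.0048,0,-0.0013],"turn":[0,0,0]},{"delta_pos":[0.004,0,-0.001],"turn":[0,0,0]},{"delta_pos":[0,0,0],"turn":[0,0,0]},{"delta_pos":[0,0,0],"turn":[0,0,0]},{"delta_pos":[0,0,0],"turn":[0,0,0]}]'
cat >> h.py <<'E'
def tilt(arm,n='scene'):
    p=arm.snapshot(n); X=RR.inv().apply((cloud(p)-O).reshape(-1,3))*1000
    k=(abs(X[:,1]-27)<18)&(X[:,2]>80)&(X[:,2]<150)&(X[:,0]>-60)&(X[:,0]<38); Q=X[k]
    c=np.polyfit(Q[:,2],Q[:,0],1); r=Q[:,0]-np.polyval(c,Q[:,2]); Q=Q[abs(r)<6]; c=np.polyfit(Q[:,2],Q[:,0],1)
    print('tilt',np.degrees(np.arctan(-c[0])).round(1),'x at z100',np.polyval(c,100).round(1),len(Q)); return p,X
E
python3 - <<'E'
from h import *
from rig import arm
o=arm.get_obs(); plan(o,w(-49,26.7,215.6),tool(40))
tilt(arm)
E
```

```text
clock: 11.5
ee_pos: [0.5483, 0.198, 0.1971]
eef_rot: [180.0, 40.1, 170.9]
ft_force: [0.5, 0.4, 0.3]
width: 0.0006
clock 11.5 rack tcp [-130.4   26.8  197.1] q [ 21.  -3. 122. -40.  30. -31.] F [0.5 0.4 0.3] w 0.0006
delta mm [-74.1  -0.2  38.3] frac [-0.1854 -0.0005  0.0958] min rows 1.66932867597454
turn deg [0.08 0.14 0.04] frac [0.00023 0.0004  0.00011] rows 0.019685200753853334
tilt 28.4 x at z100 0.8 569
```

```bash
python3 -m inch '[{"delta_pos":[0.0048,0,-0.001],"turn":[0,0,0]},{"delta_pos":[0.0048,0,-0.001],"turn":[0,0,0]},{"delta_pos":[0.0048,0,-0.001],"turn":[0,0,0]},{"delta_pos":[0.0048,0,-0.001],"turn":[0,0,0]},{"delta_pos":[0,0,0],"turn":[0,0,0]},{"delta_pos":[0,0,0],"turn":[0,0,0]}]'
python3 - <<'E'
from h import *
from rig import arm
o=arm.get_obs(); plan(o,w(-49,26.7,215.6),tool(40))
tilt(arm)
tilt(arm)
E
```

```text
clock: 12.15
ee_pos: [0.5414, 0.1992, 0.1933]
eef_rot: [180.0, 40.1, 170.9]
ft_force: [0.3, -0.1, 0.7]
width: 0.0003
clock 12.15 rack tcp [-137.4   26.8  193.3] q [ 21.  -3. 123. -40.  30. -30.] F [ 0.3 -0.1  0.7] w 0.0003
delta mm [-82.   -0.3  39.9] frac [-0.205  -0.0007  0.0998] min rows 1.8243762401977741
turn deg [0.09 0.13 0.05] frac [0.00024 0.00037 0.00014] rows 0.019450425104367265
tilt 31.7 x at z100 -2.0 562
tilt 31.4 x at z100 -2.2 561
```

```bash
python3 -m inch '[{"delta_pos":[-0.005,0,-0.02],"turn":[0,0,0]},{"delta_pos":[-0.005,0,-0.02],"turn":[0,0,0]},{"delta_pos":[-0.005,0,-0.02],"turn":[0,0,0]},{"delta_pos":[-0.005,0,-0.03],"turn":[0,0,0]},{"delta_pos":[-0.005,0,-0.04],"turn":[0,0,0]},{"delta_pos":[-0.005,0,-0.06],"turn":[0,0,0]},{"delta_pos":[-0.005,0,-0.06],"turn":[0,0,0]},{"delta_pos":[0,0,-0.08],"turn":[0,0,0]},{"delta_pos":[0,0,-0.08],"turn":[0,0,0]},{"delta_pos":[0,0,0],"turn":[0,0,0]}]' 1
python3 - <<'E'
from h import *
from rig import arm
o=arm.get_obs(); plan(o,w(-49,26.7,215.6),tool(33))
p,X=tilt(arm)
p,X=tilt(arm)
cv2.imwrite('pics/s5.png',p['color'])
p=arm.snapshot('top'); cv2.imwrite('pics/t5.png',cv2.resize(p['color'][60:240,160:350],None,fx=4,fy=3.3,interpolation=cv2.INTER_CUBIC)[:600])
np.save('top5.npy',cloud(p))
E
```

```text
clock: 13.25
ee_pos: [0.4472, 0.2154, 0.3332]
eef_rot: [179.5, 40.5, 170.8]
ft_force: [1.1, 0.3, 0.2]
width: 0.0727
clock 13.25 rack tcp [-233.    27.9  333.2] q [ 29. -25. 125. -31.  51. -38.] F [1.1 0.3 0.2] w 0.0727
delta mm [-63.5  -2.6 208.9] frac [-0.1587 -0.0064  0.5224] min rows 4.367862668507796
turn deg [ 0.4   7.51 -0.03] frac [ 1.120e-03  2.086e-02 -9.000e-05] rows 0.875599148185338
tilt 31.4 x at z100 -2.1 560
tilt 31.3 x at z100 -2.2 557
```

View pics/t5.png

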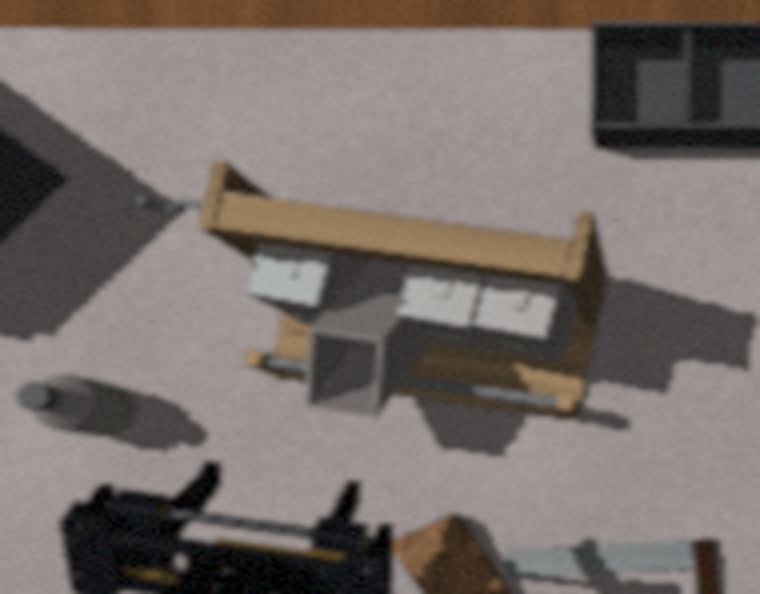

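View pics/s5.png

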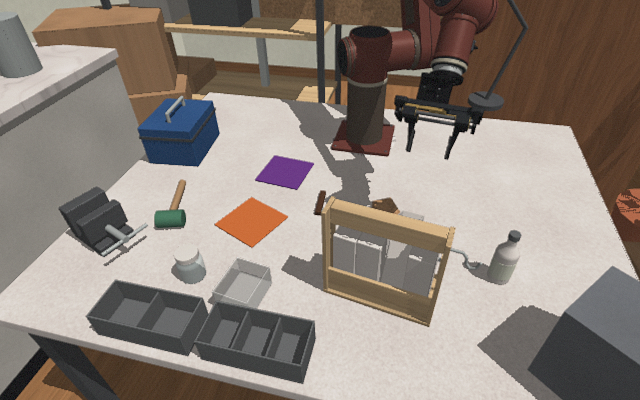

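The top view shows the bin leaning on the rail on its own, rim at about (345,370), with the lidded bins upright. Now I'll measure its lateral centre, yaw and rim.

Run:
```python
from h import *
W=np.load('top5.npy'); X=RR.inv().apply((W-O).reshape(-1,3))*1000
k=(X[:,0]>-145)&(X[:,0]<-35)&(X[:,2]>90)&(X[:,2]<220)&(abs(X[:,1]-27)<45)
Q=X[k]
for th in (31.4,33):
    t=np.radians(th); a=Q[:,0]*-np.sin(t)+Q[:,2]*np.cos(t); d=Q[:,0]*np.cos(t)+Q[:,2]*np.sin(t)
    print(th,'axis pct',np.percentile(a,[50,90,95,98,99.5]).round(1))
    m=a>np.percentile(a,97)-6
    print(' rim d',np.percentile(d[m],[1,5,50,95,99]).round(1),'y',np.percentile(Q[m][:,1],[1,5,50,95,99]).round(1))
    for lo in range(-35,60,10):
        s=m&(d>lo)&(d<=lo+10)
        if s.sum()>2: print('  d',lo,s.sum(),'y',np.percentile(Q[s][:,1],[2,98]).round(1),'a',a[s].mean().round(1))
# back wall outer: y edges
b=Q[(Q[:,2]>105)&(abs(Q[:,0]*np.cos(np.radians(31.6))+Q[:,2]*np.sin(np.radians(31.6))-50.5)<5)]
print(len(b),np.percentile(b[:,1],[1,5,50,95,99]).round(1)); c=np.polyfit(b[:,2],b[:,0],1);print('tilt top',np.degrees(np.arctan(-c[0])),np.polyval(c,100))
```

```text
31.4 axis pct [169.  195.1 196.8 197.9 199.2]
 rim d [-25.8 -22.8  13.8  50.7  51.5] y [ 2.6  3.6 29.5 54.5 55.4]
  d -35 4 y [16.7 47.8] a 193.4
  d -25 32 y [ 4.3 53.8] a 195.0
  d -15 6 y [ 4.2 53.7] a 198.0
  d -5 10 y [ 3.5 54.8] a 194.6
  d 5 11 y [ 3.  54.5] a 195.7
  d 15 13 y [ 3.8 55.2] a 195.9
  d 25 7 y [ 2.5 55.9] a 195.0
  d 35 8 y [ 3.5 52.8] a 196.7
  d 45 33 y [ 3.4 53.5] a 195.1
33 axis pct [168.2 194.6 196.3 197.5 199.5]
 rim d [-20.4 -18.4  15.6  56.1  57. ] y [ 2.6  3.7 29.5 54.5 55.3]
  d -25 31 y [ 5.9 49.6] a 194.9
  d -15 11 y [ 4.4 53.9] a 195.8
  d -5 8 y [ 3.6 54.6] a 195.9
  d 5 12 y [ 3.5 54.7] a 194.6
  d 15 11 y [ 3.  54.5] a 195.6
  d 25 11 y [ 4.3 55.9] a 194.9
  d 35 7 y [ 2.5 54.6] a 195.3
  d 45 19 y [ 4.6 53.1] a 194.2
  d 55 16 y [ 5.2 53.5] a 194.0
163 [-8.9  3.2 28.5 54.  65.3]
tilt top 31.57142341491898 -1.982786892483908
```

```bash
python3 - <<'E'
from h import *
from rig import arm
o=arm.get_obs(); plan(o,w(-181.4,28.6,271.1),tool(31.5))
E
python3 -m inch '[{"delta_pos":[0,0,0],"turn":[0.0006,0.0125,0]},{"delta_pos":[0,0,0],"turn":[0.0006,0.0125,0]},{"delta_pos":[0,0,0],"turn":[0,0,0]}]' 1
python3 - <<'E'
from h import *
from rig import arm
o=arm.get_obs(); plan(o,w(-181.4,28.6,271.1),tool(31.5))
E
```

```text
clock 13.4 rack tcp [-232.6   26.6  327.7] q [ 29. -25. 125. -31.  51. -38.] F [ 0.2  0.5 -0.7] w 0.0829
delta mm [-2.7  1.9 76.2] frac [-0.0067  0.0046  0.1906] min rows 1.5263277523838195
turn deg [0.11 8.65 0.06] frac [0.00032 0.02403 0.00015] rows 1.0072517348808372
clock: 13.7
ee_pos: [0.4487, 0.2135, 0.3272]
eef_rot: [-179.6, 31.0, 170.8]
ft_force: [-0.3, -0.1, 0.3]
width: 0.0866
clock 13.7 rack tcp [-231.2   26.2  327.2] q [ 26. -22. 120. -21.  57. -47.] F [-0.3 -0.1  0.3] w 0.0866
delta mm [-13.8   2.9  73.7] frac [-0.0344  0.0074  0.1843] min rows 1.5013135891472174
turn deg [-0.43 -0.46 -0.05] frac [-0.0012  -0.00128 -0.00015] rows 0.07369713202256532
```

```bash
python3 -m inch '[{"delta_pos":[-0.0086,0.0018,0.046],"turn":[-0.0008,-0.0012,0]},{"delta_pos":[-0.0086,0.0018,0.046],"turn":[0,0,0]},{"delta_pos":[-0.0086,0.0018,0.046],"turn":[0,0,0]},{"delta_pos":[-0.0086,0.0018,0.046],"turn":[0,0,0]},{"delta_pos":[0,0,0],"turn":[0,0,0]},{"delta_pos":[0,0,0],"turn":[0,0,0]},{"delta_pos":[0,0,0],"turn":[0,0,0]}]' 1
python3 - <<'E'
from h import *
from rig import arm
o=arm.get_obs(); plan(o,w(-119,28.6,169.3),tool(31.5))
E
```

```text
clock: 14.4
ee_pos: [0.4973, 0.2087, 0.2723]
eef_rot: [-179.9, 31.6, 170.9]
ft_force: [-0.3, 0.6, 0.2]
width: 0.087
clock 14.4 rack tcp [-182.4   29.3  272.3] q [ 22. -13. 120. -22.  48. -47.] F [-0.3  0.6  0.2] w 0.087
delta mm [ -0.   -0.6 121. ] frac [-1.000e-04 -1.400e-03  3.025e-01] min rows 2.419879962095657
turn deg [-0.07  0.11  0.03] frac [-1.8e-04  2.9e-04  8.0e-05] rows 0.014927452485038926
```

```bash
python3 -m inch '[{"delta_pos":[0,-0.0014,0.035],"turn":[0,0,0]},{"delta_pos":[0,0,0.035],"turn":[0,0,0]},{"delta_pos":[0,0,0.035],"turn":[0,0,0]},{"delta_pos":[0,0,0.035],"turn":[0,0,0]},{"delta_pos":[0,0,0.035],"turn":[0,0,0]},{"delta_pos":[0,0,0.035],"turn":[0,0,0]},{"delta_pos":[0,0,0.03],"turn":[0,0,0]},{"delta_pos":[0,0,0.03],"turn":[0,0,0]},{"delta_pos":[0,0,0.0325],"turn":[0,0,0]},{"delta_pos":[0,0,0],"turn":[0,0,0]}]' 1
python3 - <<'E'
from h import *
from rig import arm
o=arm.get_obs(); plan(o,w(-119,28.6,169.3),tool(31.5))
tilt(arm)
p=arm.snapshot('top'); cv2.imwrite('pics/t6.png',cv2.resize(p['color'][60:240,160:350],None,fx=4,fy=3.3,interpolation=cv2.INTER_CUBIC)[:600])
E
```

```text
clock: 15.4
ee_pos: [0.5597, 0.1973, 0.1667]
eef_rot: [-179.8, 31.4, 170.9]
ft_force: [-0.7, -0.4, 0.3]
width: 0.0867
clock 15.4 rack tcp [-119.1   27.9  166.7] q [ 18.   3. 117. -26.  34. -44.] F [-0.7 -0.4  0.3] w 0.0867
delta mm [-1.4  0.7 -2.1] frac [-0.0036  0.0017 -0.0053] min rows 0.052989999416949055
turn deg [-0.16 -0.09  0.04] frac [-0.00043 -0.00025  0.00011] rows 0.02142631059570825
tilt 31.1 x at z100 -2.1 554
```

View pics/t6.png

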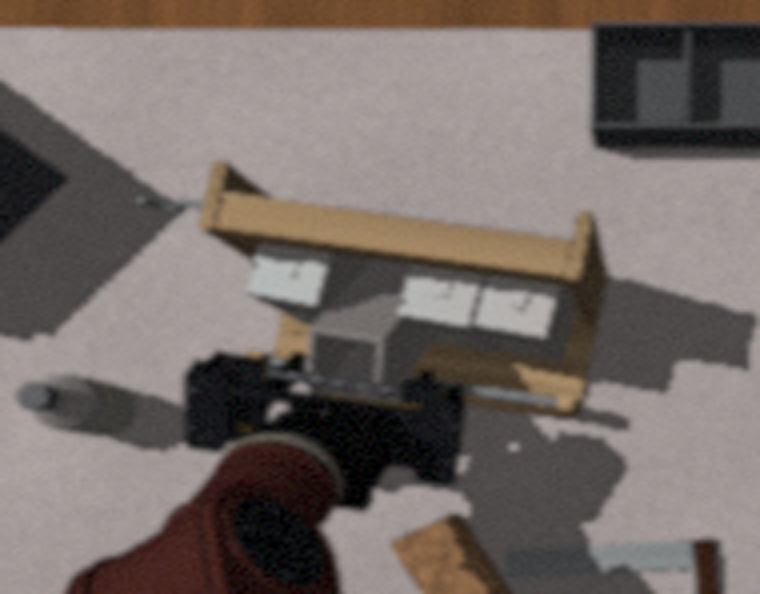

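```bash
python3 -m inch '[{"delta_pos":[-0.0015,0.0015,-0.003],"turn":[0,0,0]},{"delta_pos":[0,0,0],"turn":[0,0,0]},{"delta_pos":[0,0,0],"turn":[0,0,0]},{"delta_pos":[0,0,0],"turn":[0,0,0]},{"delta_pos":[0,0,0],"turn":[0,0,0]},{"delta_pos":[0,0,0],"turn":[0,0,0]},{"delta_pos":[0,0,0],"turn":[0,0,0]},{"delta_pos":[0,0,0],"turn":[0,0,0]},{"delta_pos":[0,0,0],"turn":[0,0,0]},{"delta_pos":[0,0,0],"turn":[0,0,0]}]' -1 40
python3 - <<'E'
from h import *
from rig import arm
o=arm.get_obs(); plan(o,w(-119,28.6,169.3),tool(31.5)); print(o['torque'])
tilt(arm)
# lift along rack (-.4,.917) tool deltas
t=np.radians(31.5)
for dx,dz in((-.4,.917),(0,1)): print(-np.cos(t)*dx-np.sin(t)*dz, np.sin(t)*dx-np.cos(t)*dz)
E
```

```text
clock: 16.5
ee_pos: [0.56, 0.1985, 0.1704]
eef_rot: [-179.9, 31.6, 170.9]
ft_force: [-1.0, -1.0, 2.8]
width: 0.0521
clock 16.5 rack tcp [-119.    29.1  170.4] q [ 18.   3. 117. -26.  34. -44.] F [-1.  -1.   2.8] w 0.0521
delta mm [ 0.6 -0.5  1. ] frac [ 0.0015 -0.0013  0.0024] min rows 0.02498948146965809
turn deg [-0.08  0.07  0.02] frac [-2.1e-04  2.0e-04  7.0e-05] rows 0.01255280871388837
[-0.07797606  0.17638733 -0.21372161]
tilt 31.4 x at z100 -2.2 563
-0.1380751181028882 -0.9908704565990821
-0.5224985647159488 -0.8526401643540922
```

```bash
python3 -m inch '[{"delta_pos":[-0.003,0,-0.012],"turn":[0,0,0]},{"delta_pos":[-0.003,0,-0.012],"turn":[0,0,0]},{"delta_pos":[-0.002,0,-0.012],"turn":[0,0,0]},{"delta_pos":[-0.002,0,-0.012],"turn":[0,0,0]},{"delta_pos":[-0.002,0,-0.012],"turn":[0,0,0]},{"delta_pos":[-0.002,0,-0.012],"turn":[0,0,0]},{"delta_pos":[0,0,0],"turn":[0,0,0]}]' -1 40
python3 - <<'E'
from h import *
from rig import arm
o=arm.get_obs(); plan(o,w(-119,28.6,169.3),tool(31.5)); print(o['torque'])
tilt(arm)
p=arm.snapshot('scene'); cv2.imwrite('pics/s7.png',cv2.resize(p['color'][150:330,290:480],None,fx=4,fy=3.3,interpolation=cv2.INTER_CUBIC)[:600])
E
```

```text
clock: 17.25
ee_pos: [0.5498, 0.2003, 0.1986]
eef_rot: [-179.9, 31.6, 170.9]
ft_force: [-0.7, -0.7, -2.5]
width: 0.0522
clock 17.25 rack tcp [-129.4   29.3  198.6] q [ 19.  -1. 118. -24.  37. -46.] F [-0.7 -0.7 -2.5] w 0.0522
delta mm [ 6.6 -0.7 30.4] frac [ 0.0164 -0.0016  0.076 ] min rows 0.6221335390112721
turn deg [-0.06  0.11  0.01] frac [-1.7e-04  2.9e-04  4.0e-05] rows 0.014252598944526169
[ 0.07851773  0.58742927 -0.05807919]
tilt 31.2 x at z100 3.7 594
```

View pics/s7.png

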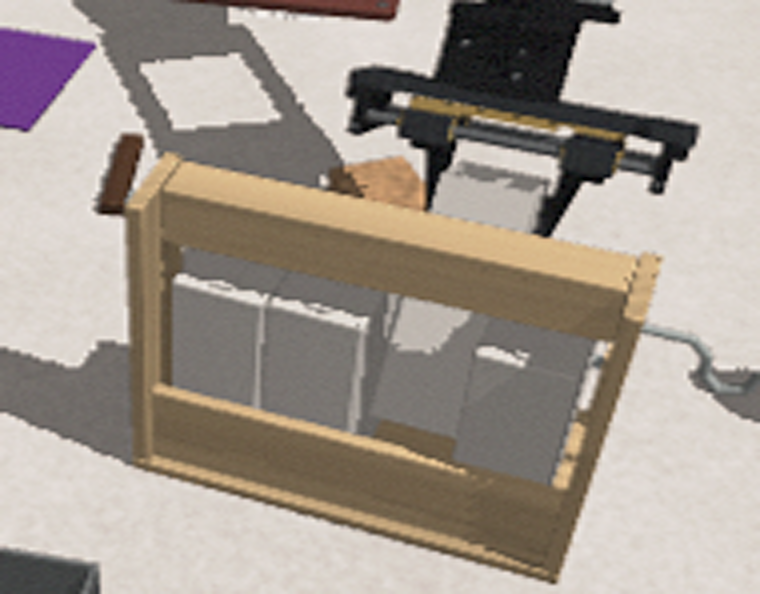

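The bin is lifting with its tilt unchanged at 31.2°, no slip. I'll continue over the rail.

```bash
python3 -m inch '[{"delta_pos":[-0.0045,0,-0.02],"turn":[0,0,0]},{"delta_pos":[-0.005,0,-0.03],"turn":[0,0,0]},{"delta_pos":[-0.005,0,-0.04],"turn":[0,0,0]},{"delta_pos":[-0.005,0,-0.04],"turn":[0,0,0]},{"delta_pos":[-0.005,0,-0.04],"turn":[0,0,0]},{"delta_pos":[-0.005,0,-0.04],"turn":[0,0,0]},{"delta_pos":[-0.005,0,-0.04],"turn":[0,0,0]},{"delta_pos":[-0.005,0,-0.04],"turn":[0,0,0]},{"delta_pos":[-0.005,0,-0.03],"turn":[0,0,0]},{"delta_pos":[0,0,-0.02],"turn":[0,0,0]}]' -1 40
python3 - <<'E'
from h import *
from rig import arm
o=arm.get_obs(); plan(o,w(-119,28.6,169.3),tool(31.5)); print(o['torque'])
p=arm.snapshot('scene'); cv2.imwrite('pics/s8.png',p['color'])
W=np.load('top0.npy'); c=p
t=arm.snapshot('top'); m=(t['color'][...,2]>150)&(t['color'][...,1]<110)&(t['color'][...,0]<70)
m=m.astype(np.uint8); n,l,s,ce=cv2.connectedComponentsWithStats(m); print(s[1:],ce[1:])
E
```

```text
clock: 18.35
ee_pos: [0.4945, 0.2096, 0.3252]
eef_rot: [180.0, 31.7, 170.8]
ft_force: [-0.2, 0.5, -2.4]
width: 0.0518
clock 18.35 rack tcp [-185.4   29.7  325.2] q [ 23. -16. 116. -20.  54. -50.] F [-0.2  0.5 -2.4] w 0.0518
delta mm [ 25.4  -1.2 167.5] frac [ 0.0635 -0.003   0.4188] min rows 3.3886679706844074
turn deg [ 0.02  0.2  -0.  ] frac [ 5.0e-05  5.6e-04 -1.0e-05] rows 0.023372349995194792
[ 0.27873481  0.49588903 -0.00345249]
[[ 363  174   58   58 2017]] [[391.62816063 202.65691621]]
```

View pics/s8.png

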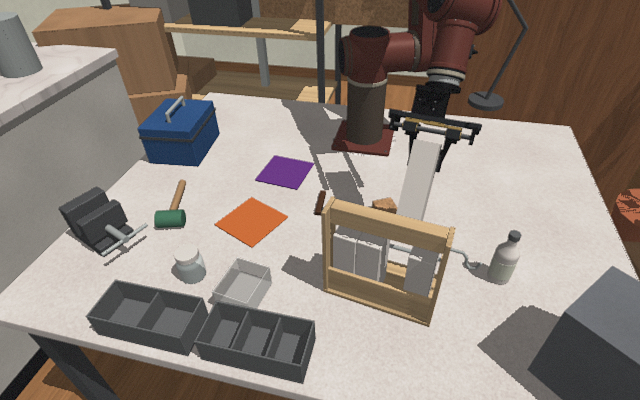

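```bash
python3 -m inch '[{"delta_pos":[0.02,0,-0.012],"turn":[0,0,0]},{"delta_pos":[0.039,0,-0.024],"turn":[0,0,0]},{"delta_pos":[0.039,0,-0.024],"turn":[0,0,0]},{"delta_pos":[0.039,0,-0.024],"turn":[0,0,0]},{"delta_pos":[0.039,0,-0.024],"turn":[0,0,0]},{"delta_pos":[0.039,0,-0.024],"turn":[0,0,0]},{"delta_pos":[0.02,0,-0.012],"turn":[0,0,0]}]' -1 40
python3 -m inch '[{"delta_pos":[0,0,0],"turn":[0,0.008,0]},{"delta_pos":[0,0,0],"turn":[0,0.0135,0]},{"delta_pos":[0,0,0],"turn":[0,0.0135,0]},{"delta_pos":[0,0,0],"turn":[0,0.0135,0]},{"delta_pos":[0,0,0],"turn":[0,0.0135,0]},{"delta_pos":[0,0,0],"turn":[0,0.0135,0]},{"delta_pos":[0,0,0],"turn":[0,0.0115,0]},{"delta_pos":[0,0,0],"turn":[0,0,0]},{"delta_pos":[0,0,0],"turn":[0,0,0]}]' -1 40
cat >> h.py <<'E'
def ray(p,u,v,z):
    f,cx,cy,T=cam(p); d=T[:3,:3]@np.array([(u-cx)/f,-(v-cy)/f,-1]); return T[:3,3]+d*(z-T[2,3])/d[2]
E
python3 - <<'E'
from h import *
from rig import arm
o=arm.get_obs()
for n in('top','scene'):
    t=arm.snapshot(n); c=t['color'].astype(int); m=((c[...,2]>130)&(c[...,1]<120)&(c[...,0]<90)&(c[...,2]-c[...,1]>60)).astype(np.uint8)
    cc=max(cv2.findContours(m,cv2.RETR_EXTERNAL,cv2.CHAIN_APPROX_NONE)[0],key=cv2.contourArea)[:,0]
    P=np.array([ray(t,u,v,.006)[:2]*1000 for u,v in cc],np.float32); print(n,cv2.minAreaRect(P))
    cv2.imwrite(f'pics/{n}9.png',t['color'])
plan(o,[.52,-.242,.35],tool(0))
E
```

```text
clock: 19.15
ee_pos: [0.384, 0.2269, 0.3216]
eef_rot: [-179.9, 31.5, 170.9]
ft_force: [1.5, 0.2, -2.5]
width: 0.0518
clock: 20.05
ee_pos: [0.3859, 0.2265, 0.3222]
eef_rot: [-179.9, 0.3, 170.8]
ft_force: [0.2, 0.4, -1.4]
width: 0.0519
top ((514.5082397460938, -241.4552459716797), (144.903564453125, 144.45509338378906), 66.94037628173828)
scene ((517.4387817382812, -239.31509399414062), (147.77374267578125, 147.3351287841797), 66.72206115722656)
clock 20.05 rack tcp [-295.3   29.2  322.2] q [ 20. -14. 110.  -0.  83. -60.] F [ 0.2  0.4 -1.4] w 0.0519
delta mm [-207.5 -441.1  -25.7] frac [-0.5187 -1.1028 -0.0643] min rows 9.762748056983424
turn deg [-0.12  0.31 -0.06] frac [-0.00034  0.00086 -0.00017] rows 0.03943398881095758
```

View pics/scene9.png

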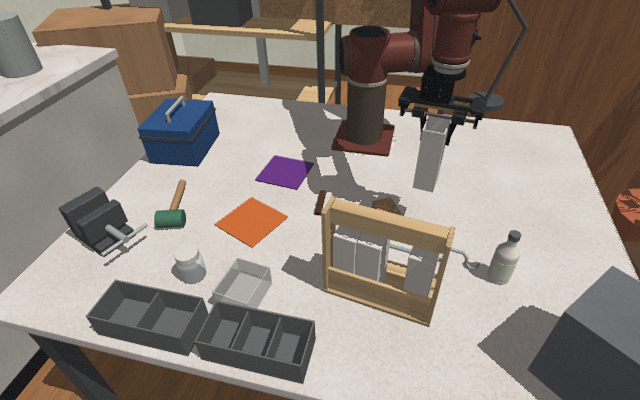

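Run:
```python
from h import *
from rig import arm
o=arm.get_obs(); plan(o,[.4908,-.236,.30],tool(0.2))
p=arm.snapshot('scene'); W=cloud(p).reshape(-1,3); d=RR.inv().apply(W-o['ee_pos'])*1000
k=(abs(d[:,0]-25)<60)&(abs(d[:,1])<40)&(d[:,2]<-15)&(d[:,2]>-230); Q=d[k]
for z in range(-195,-10,12):
    s=Q[(Q[:,2]>z)&(Q[:,2]<=z+12)]
    if len(s)>3: print(z,len(s),'x 50/98',np.percentile(s[:,0],[2,50,98]).round(1),'y',np.percentile(s[:,1],[2,50,98]).round(1))
```

```text
clock 20.15 rack tcp [-295.8   29.4  322.6] q [ 21. -14. 110.  -0.  83. -60.] F [ 0.5  0.5 -2.5] w 0.0518
delta mm [-177.5 -440.2   24.3] frac [-0.4438 -1.1004  0.0606] min rows 9.504765943278448
turn deg [-0.09  0.12  0.  ] frac [-0.00025  0.00034  0.     ] rows 0.017801529908622455
-183 60 x 50/98 [49.9 62.1 65.1] y [-24.1  -0.   25.8]
-171 93 x 50/98 [ 4.5 62.1 65.1] y [-25.4   3.7  26. ]
-159 89 x 50/98 [20.2 62.1 65.2] y [-24.3   2.   26. ]
-147 96 x 50/98 [19.2 61.8 65.4] y [-24.8   3.2  26. ]
-135 90 x 50/98 [ 2.4 62.  64.7] y [-24.8   2.6  26.2]
-123 91 x 50/98 [14.7 62.3 65.6] y [-25.    2.2  26.3]
-111 103 x 50/98 [10.9 62.6 65.6] y [-23.8   2.7  26.3]
-99 103 x 50/98 [ 3.9 62.2 65.7] y [-24.6   4.   26.4]
-87 97 x 50/98 [16.2 62.7 65.5] y [-24.    2.5  26.5]
-75 114 x 50/98 [10.1 62.6 65. ] y [-25.3   5.1  34.7]
-63 129 x 50/98 [ 9.  62.1 65.6] y [-28.6   6.2  34.3]
-51 204 x 50/98 [-11.4  59.9  65.7] y [-31.7   2.3  34.4]
-39 242 x 50/98 [-11.9  13.6  65. ] y [-35.    2.9  36.6]
-27 256 x 50/98 [-11.4  12.3  65.3] y [-36.7   0.6  37.3]
```

```bash
python3 -m inch '[{"delta_pos":[-0.014,-0.034,0],"turn":[-0.0002,0.0003,0]},{"delta_pos":[-0.024,-0.06,0],"turn":[0,0,0]},{"delta_pos":[-0.032,-0.08,0],"turn":[0,0,0]},{"delta_pos":[-0.032,-0.08,0],"turn":[0,0,0]},{"delta_pos":[-0.032,-0.08,0],"turn":[0,0,0]},{"delta_pos":[-0.032,-0.08,0],"turn":[0,0,0]},{"delta_pos":[-0.032,-0.08,0],"turn":[0,0,0]},{"delta_pos":[-0.032,-0.08,0],"turn":[0,0,0]},{"delta_pos":[-0.032,-0.08,0],"turn":[0,0,0]},{"delta_pos":[-0.032,-0.08,0],"turn":[0,0,0]}]' -1 40
python3 -m inch '[{"delta_pos":[-0.032,-0.08,0],"turn":[0,0,0]},{"delta_pos":[-0.032,-0.08,0],"turn":[0,0,0]},{"delta_pos":[-0.032,-0.08,0],"turn":[0,0,0]},{"delta_pos":[-0.024,-0.06,0.02],"turn":[0,0,0]},{"delta_pos":[-0.014,-0.034,0.02],"turn":[0,0,0]},{"delta_pos":[-0.008,-0.02,0.02],"turn":[0,0,0]},{"delta_pos":[0,0,0],"turn":[0,0,0]},{"delta_pos":[0,0,0],"turn":[0,0,0]}]' -1 40
python3 - <<'E'
from h import *
from rig import arm
o=arm.get_obs(); plan(o,[.4908,-.236,.20],tool(0.2))
p=arm.snapshot('scene'); W=cloud(p).reshape(-1,3); d=RR.inv().apply(W-o['ee_pos'])*1000
cv2.imwrite('pics/s10.png',p['color'])
k=(abs(d[:,0]-25)<60)&(abs(d[:,1])<24)&(d[:,2]<-60)&(d[:,2]>-230); Q=d[k]
s=Q[(abs(Q[:,0]-62)<3)]; print('bottom',np.percentile(s[:,2],[0,1,3,5])); c=np.polyfit(s[:,2],s[:,0],1); print('tilt',np.degrees(np.arctan(-c[0])),'xback',s[:,0].mean())
E
```

```text
clock: 21.2
ee_pos: [0.4549, -0.0828, 0.3235]
eef_rot: [-180.0, 0.2, 170.9]
ft_force: [1.2, 0.4, -2.9]
width: 0.0519
clock: 22.0
ee_pos: [0.4884, -0.2295, 0.2989]
eef_rot: [179.9, 0.1, 170.9]
ft_force: [0.1, 1.0, -2.9]
width: 0.0519
clock 22.0 rack tcp [-121.6 -404.8  298.9] q [ -34.    1.  100.    0.   80. -114.] F [ 0.1  1.  -2.9] w 0.0519
delta mm [-3.3 -6.1 98.9] frac [-0.0082 -0.0153  0.2474] min rows 1.9836847175584897
turn deg [ 0.05 -0.11  0.02] frac [ 1.4e-04 -3.1e-04  7.0e-05] rows 0.014636776195175342
bottom [-180.8884212  -178.12226577 -175.23686884 -172.40367255]
tilt -0.6440108480104413 xback 61.41118545862595
```

View pics/s10.png

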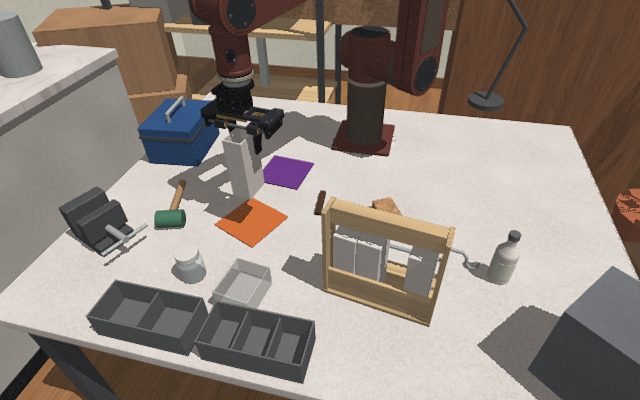

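```bash
python3 -m inch '[{"delta_pos":[-0.002,-0.004,0.02],"turn":[0,0,0]},{"delta_pos":[-0.002,-0.004,0.035],"turn":[0,0,0]},{"delta_pos":[-0.002,-0.004,0.04],"turn":[0,0,0]},{"delta_pos":[-0.002,-0.0033,0.04],"turn":[0,0,0]},{"delta_pos":[0,0,0.04],"turn":[0,0,0]},{"delta_pos":[0,0,0.035],"turn":[0,0,0]},{"delta_pos":[0,0,0.02],"turn":[0,0,0]},{"delta_pos":[0,0,0.013],"turn":[0,0,0]},{"delta_pos":[0,0,0],"turn":[0,0,0]},{"delta_pos":[0,0,0],"turn":[0,0,0]}]' -1 40
python3 - <<'E'
from h import *
from rig import arm
o=arm.get_obs(); plan(o,[.4908,-.236,.19],tool(0.2))
for n in ('scene','top'):
    p=arm.snapshot(n); W=cloud(p).reshape(-1,3); d=RR.inv().apply(W-o['ee_pos'])*1000
    if n=='scene':
        k=(abs(d[:,0]-25)<60)&(abs(d[:,1])<22)&(d[:,2]<-75)&(d[:,2]>-170); Q=d[k]
        s=Q[(abs(Q[:,0]-62)<5)]; c=np.polyfit(s[:,2],s[:,0],1); print('tilt',np.degrees(np.arctan(-c[0])),'xback',s[:,0].mean(),len(s))
        cv2.imwrite('pics/s11.png',cv2.resize(p['color'][90:270,160:350],None,fx=4,fy=3.3,interpolation=cv2.INTER_CUBIC)[:600])
E
```

```text
clock: 23.05
ee_pos: [0.4913, -0.2373, 0.2027]
eef_rot: [-180.0, 0.2, 170.8]
ft_force: [0.4, 0.1, -2.4]
width: 0.0516
clock 23.05 rack tcp [-117.4 -412.1  202.7] q [ -34.    6.  104.    0.   69. -115.] F [ 0.4  0.1 -2.4] w 0.0516
delta mm [ 0.8  1.2 12.7] frac [0.002  0.0031 0.0317] min rows 0.25526632127634497
turn deg [-0.02 -0.01 -0.01] frac [-6.e-05 -2.e-05 -3.e-05] rows 0.002891190997571513
tilt -0.49698635654622164 xback 61.49994234219344 351
```

View pics/s11.png

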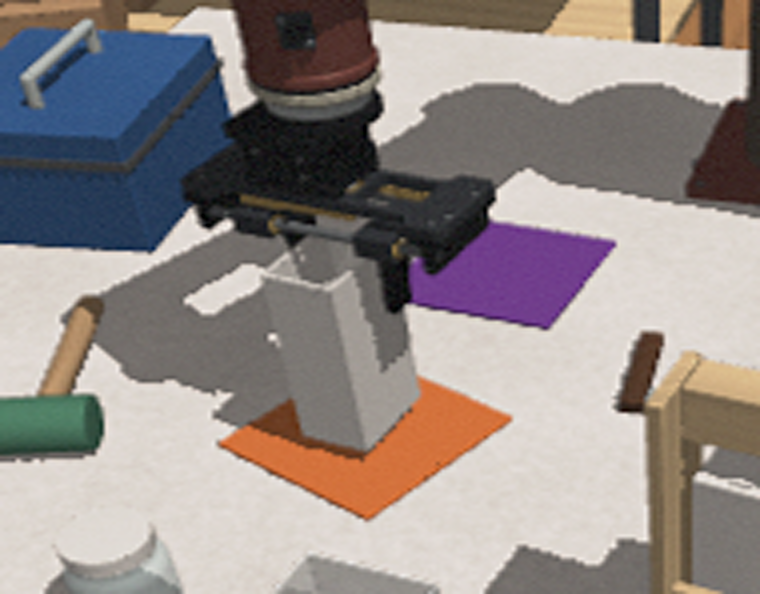

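```bash
python3 -m inch '[{"delta_pos":[0.001,0.0015,0.005],"turn":[0,0,0]},{"delta_pos":[0.001,0.0015,0.005],"turn":[0,0,0]},{"delta_pos":[0,0,0.005],"turn":[0,0,0]},{"delta_pos":[0,0,0.005],"turn":[0,0,0]},{"delta_pos":[0,0,0.004],"turn":[0,0,0]},{"delta_pos":[0,0,0.002],"turn":[0,0,0]},{"delta_pos":[0,0,0],"turn":[0,0,0]}]' -1 40
python3 -m inch '[{"delta_pos":[0,0,0.002],"turn":[0,0,0]},{"delta_pos":[0,0,0.002],"turn":[0,0,0]},{"delta_pos":[0,0,0],"turn":[0,0,0]}]' -1 40
python3 -c "
from rig import arm;o=arm.get_obs();print(o['ft_force'],o['torque'],o['ee_pos'])"
```

```text
clock: 23.85
ee_pos: [0.4903, -0.2358, 0.1915]
eef_rot: [180.0, 0.1, 170.8]
ft_force: [0.5, 0.6, -2.5]
width: 0.0521
clock: 24.15
ee_pos: [0.4904, -0.2358, 0.19]
eef_rot: [180.0, 0.1, 170.8]
ft_force: [-0.4, -0.1, -2.2]
width: 0.0522
[-0.39930158 -0.06857266 -2.24637643] [ 0.11114616 -0.06299635 -0.01411292] [ 0.49040804 -0.23583222  0.19003806]
```

```bash
python3 -m inch '[{"delta_pos":[0,0,0.002],"turn":[0,0,0]},{"delta_pos":[0,0,0.002],"turn":[0,0,0]},{"delta_pos":[0,0,0],"turn":[0,0,0]}]' -1 40
python3 -m inch '[{"delta_pos":[0,0,0.002],"turn":[0,0,0]},{"delta_pos":[0,0,0],"turn":[0,0,0]}]' -1 40
```

```text
clock: 24.45
ee_pos: [0.4904, -0.2358, 0.1884]
eef_rot: [180.0, 0.1, 170.8]
ft_force: [0.4, 0.4, -2.9]
width: 0.0517
clock: 24.65
ee_pos: [0.4904, -0.2358, 0.1876]
eef_rot: [180.0, 0.1, 170.8]
ft_force: [-0.4, -0.1, -2.7]
width: 0.0519
```

```bash
python3 -m inch '[{"delta_pos":[0,0,0.002],"turn":[0,0,0]},{"delta_pos":[0,0,0],"turn":[0,0,0]}]' -1 40
python3 -m inch '[{"delta_pos":[0,0,0.0015],"turn":[0,0,0]},{"delta_pos":[0,0,0],"turn":[0,0,0]}]' -1 40
```

```text
clock: 24.85
ee_pos: [0.4905, -0.2359, 0.1872]
eef_rot: [-180.0, 0.2, 170.8]
ft_force: [-0.6, 0.1, -0.4]
width: 0.052
clock: 25.05
ee_pos: [0.4905, -0.236, 0.1871]
eef_rot: [-180.0, 0.2, 170.8]
ft_force: [-3.8, 0.5, 5.2]
width: 0.0521
```

```bash
python3 -m inch '[{"delta_pos":[0,0,0],"turn":[0,0,0]},{"delta_pos":[0,0,0],"turn":[0,0,0]},{"delta_pos":[0,0,0],"turn":[0,0,0]}]' -1 3
python3 -m inch '[{"delta_pos":[0,0,0],"turn":[0,0,0]},{"delta_pos":[0,0,0],"turn":[0,0,0]},{"delta_pos":[0,0,0],"turn":[0,0,0]},{"delta_pos":[0,0,0],"turn":[0,0,0]},{"delta_pos":[0,0,0],"turn":[0,0,0]}]' 0.6
python3 - <<'E'
from h import *
from rig import arm
o=arm.get_obs(); plan(o,[.4908,-.236,.3],tool(0))
p=arm.snapshot('scene')
cv2.imwrite('pics/s12.png',cv2.resize(p['color'][90:270,160:350],None,fx=4,fy=3.3,interpolation=cv2.INTER_CUBIC)[:600])
E
```

```text
clock: 25.35
ee_pos: [0.4906, -0.2363, 0.1868]
eef_rot: [-180.0, 0.2, 170.8]
ft_force: [-1.6, -0.9, 4.2]
width: 0.0521
clock: 25.85
ee_pos: [0.4905, -0.2357, 0.1862]
eef_rot: [180.0, 0.1, 170.8]
ft_force: [0.9, -0.0, 0.5]
width: 0.0695
clock 25.85 rack tcp [-118.6 -410.6  186.2] q [ -34.    7.  105.    0.   67. -115.] F [ 0.9 -0.   0.5] w 0.0695
delta mm [  -0.7   -0.2 -113.8] frac [-0.0016 -0.0005 -0.2846] min rows 2.27688746869253
turn deg [ 0.02  0.14 -0.01] frac [ 4.0e-05  3.8e-04 -2.0e-05] rows 0.016031411252793067
```

View pics/s12.png

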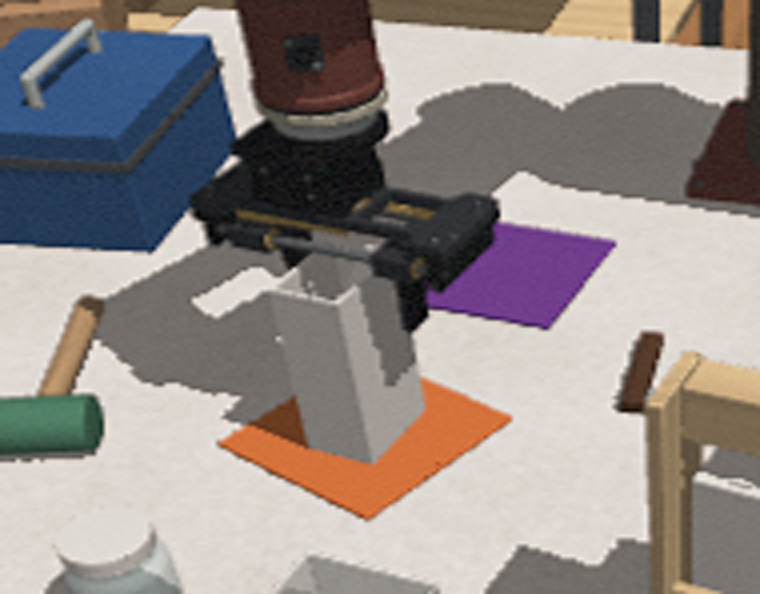

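The bin now stands on the pad at about (350,440) in the crop, with the fingers clear. I'll back straight up, then away.

```bash
python3 -m inch '[{"delta_pos":[0,0,-0.015],"turn":[0,0,0]},{"delta_pos":[0,0,-0.03],"turn":[0,0,0]},{"delta_pos":[0,0,-0.04],"turn":[0,0,0]},{"delta_pos":[0,0,-0.06],"turn":[0,0,0]},{"delta_pos":[0,0,-0.08],"turn":[0,0,0]},{"delta_pos":[0,0,-0.08],"turn":[0,0,0]},{"delta_pos":[0.06,0,-0.08],"turn":[0,0,0]},{"delta_pos":[0.08,0,0],"turn":[0,0,0]},{"delta_pos":[0.08,0,0],"turn":[0,0,0]},{"delta_pos":[0.08,0,0],"turn":[0,0,0]}]' 1
python3 -m inch '[{"delta_pos":[0,0,0],"turn":[0,0,0]},{"delta_pos":[0,0,0],"turn":[0,0,0]},{"delta_pos":[0,0,0],"turn":[0,0,0]}]'
python3 - <<'E'
from h import *
from rig import arm
o=arm.get_obs(); plan(o,[.4908,-.236,.3],tool(0))
for n in('top','scene'):
    p=arm.snapshot(n); cv2.imwrite(f'pics/{n}13.png',p['color']); W=cloud(p).reshape(-1,3)
    k=(abs(W[:,0]-.516)<.09)&(abs(W[:,1]+.24)<.09)&(W[:,2]>(.165 if n=='top' else .03))&(W[:,2]<.2); Q=W[k]
    if n=='top': print(len(Q),cv2.minAreaRect((Q[:,:2]*1000).astype(np.float32)),np.median(Q[:,2]))
    else:
        d=RR.inv().apply(Q-[.516,-.24,0])*1000
        s=d[(abs(d[:,1])<20)&(d[:,0]>30)&(d[:,2]<150)]; c=np.polyfit(s[:,2],s[:,0],1); print('tilt',np.degrees(np.arctan(c[0])),s[:,0].mean(),len(s))
    for q in ['jar_mid','glue_mid','clear_box_mid','mallet_mid','try_square_mid','sanding_block_mid']:
        print(q,[(np.round(r['location'],3).tolist(),round(r['confidence'],2)) for r in arm.search_frame(p,q)][:1])
E
```

```text
clock: 26.9
ee_pos: [0.3706, -0.2165, 0.3415]
eef_rot: [-179.9, 0.2, 170.9]
ft_force: [-0.2, -0.1, -0.8]
width: 0.0867
clock: 27.2
ee_pos: [0.3722, -0.217, 0.3409]
eef_rot: [-180.0, 0.2, 170.8]
ft_force: [0.1, 0.5, -1.0]
width: 0.0866
clock 27.2 rack tcp [-238.3 -410.9  340.9] q [ -41.  -17.  111.    0.   86. -122.] F [ 0.1  0.5 -1. ] w 0.0866
delta mm [-1.199e+02  1.000e-01  4.140e+01] frac [-0.2998  0.0003  0.1036] min rows 2.5373045975284305
turn deg [-0.04  0.24 -0.02] frac [-1.0e-04  6.6e-04 -5.0e-05] rows 0.027992437227155467
141 ((515.2178955078125, -238.75616455078125), (53.32915496826172, 74.80501556396484), 80.66024017333984) 0.17478621529342653
jar_mid []
glue_mid [([0.569, 0.41, 0.099], 0.89)]
clear_box_mid [([0.765, -0.163, 0.004], 0.81)]
mallet_mid [([0.558, -0.47, 0.034], 0.66)]
try_square_mid [([0.423, -0.011, 0.007], 0.61)]
sanding_block_mid [([0.409, 0.135, 0.032], 0.69)]
tilt -0.06641088946415645 35.05872764346782 412
jar_mid [([0.74, -0.305, 0.057], 0.93)]
glue_mid [([0.583, 0.411, 0.08], 0.86)]
clear_box_mid [([0.74, -0.173, 0.033], 0.69)]
mallet_mid [([0.581, -0.468, 0.034], 0.66)]
try_square_mid [([0.707, 0.158, 0.144], 0.45)]
sanding_block_mid [([0.54, -0.229, 0.117], 0.61)]
```

View pics/top13.png

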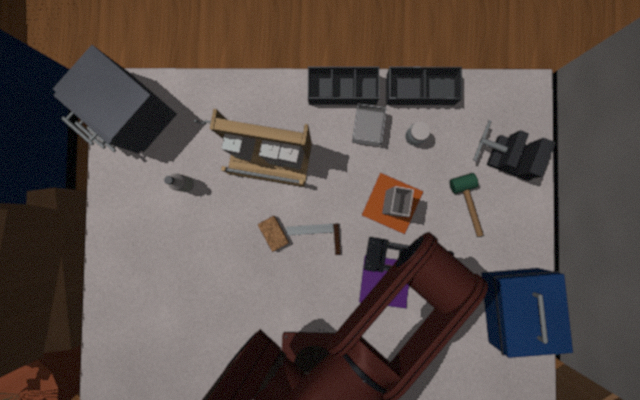

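View pics/scene13.png

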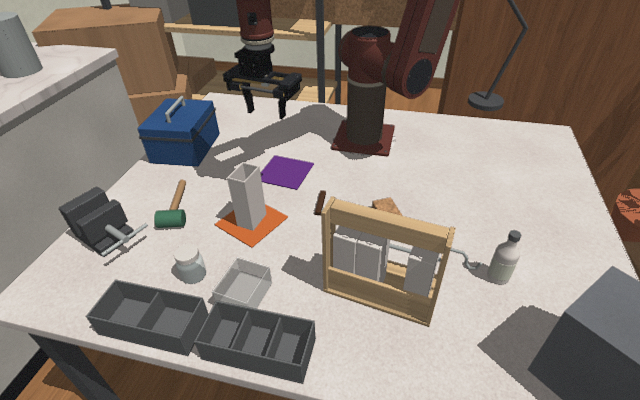

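The bin is centred on the pad to about 2 mm and upright. The lidded bins and bystanders haven't moved, so I'm handing the job in.

```bash
python3 -c "
from rig import arm; print(arm.finish_job())"
```

```text
the job is handed in; nothing more can be done
None
```

The lidless bin now stands upright on the orange pad, and I handed the job in at about 27 s with the gripper well clear of everything. I hooked the bin by its top front edge with shut fingers and tipped it until it rested on the rail by itself. I then gripped it by both sides about 12 mm behind the spine at 40 N, lifted it over the rail and set it down with about 5 N of contact.

**Final checks:**
- **Bin:** its centre is at (515, −239) mm. The pad centre measures (514.5–517, −240) mm, so it sits within about 2 mm. Its measured tilt is under 0.1°.
- **Other things:** the three lidded bins are upright in the rack. The other things on the table look unmoved in both pictures.

**Disagreements:**
- **Lean angle:** on the rail the bin measured about 31.4°, not the stated 33°. It held steady with nothing touching it.
- **Detections:** in the last scene picture the network put the try square and the sanding block in the wrong places. In the last top picture it missed the jar. Each of these was found where it started in the other camera's picture.

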